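Stack chromatography columns on the V-cradle rack and lock the end gate

ROBOT

A 6-joint arm with a two-finger parallel gripper is mounted at the origin on a cart in front of the work surface, level with it; the furniture and walls round the work are solid. World frame = base frame: x ahead of the robot, y to its left, z up, the work surface at z = 0. Lengths are in m, angles in rad, forces in N, time in s.
With the tool pointing down it reaches from about 0.4 to 0.825 m from the base axis. Payload 7 kg.
Tool frame: the origin (TCP) lies at the very end of the fingers, on their centre line; the grasp point (between the pads) lies 19 mm behind it (grip_depth is the distance from the TCP to the grasp point, in m); z points along the fingers, y is the direction in which the jaws open and shut (so a half turn about z gives the same grasp; the last joint's range is limited). The gripper opens to 88 mm and grips with 3 to 60 N. Pads are 19 mm wide; open, the fingers measure 130 mm over their backs; the gripper's body (78 mm by 193 mm) begins 47 mm behind the grasp point.
Start: joints at [1.397, 0.359, 0.012, 0, -1.224, -0.288], TCP at [0.301, 0.604, 0.227] pointing down, gripper open.
Joint ranges: [-3.07, 3.07], [-1.43, 2.12], [-1.02, 1.25], [-3.03, 1.67], [-3.05, -0], [-3.03, 3.03]. Speed limits (rad/s): [2.39, 2.39, 3.01, 3.14, 3.14, 3.14].

INTERFACE

Orientations are given as [roll, pitch, yaw] about the fixed x, y, z axes, in that order (R = Rz(yaw) Ry(pitch) Rx(roll)).
In Python, from station import get_state, grab_frame, get_calibration, job_done, grip_depth gives the robot as it stands. The module is installed in compiled form; this text tells all that it offers.
- The arm moves only by the shell command python3 -m crank 'ROWS' [FORCE]. ROWS is JSON, a list of rows, each an object with "turn": the turn, a rotation vector about the tool's x, y, z each as a share of 2 pi rad, from -1 to 1, a list of three; "slide": the shift along the tool's x, y, z each as a share of 0.5 m, from -1 to 1, a list of three; "fingers": the opening, from -1 (shut) to 1 (fully open). A call has 1 to 5 rows; each row is the pose to reach, as a shift and turn from the pose commanded when the call began, along the tool's axes at that moment, turning the shorter way round; what a row does not reach only later rows make up. A row lasts 1/12 s, in which the tool goes at most 41.7 mm and 7.16 degrees, less where a joint would pass 70% of its speed; a pose out of reach is approached as far as the arm can. A call with a number of a shift or a turn outside -1 to 1 is refused whole. A call with a gripper value outside its range is refused whole. The fingers move at their own pace and stop on an object; FORCE is the grip in N (left out, the last holds). Time passes only in rows, so rows that repeat a pose let the fingers close. It gives the time, the measured TCP pose, the force and the opening at its end, in the units of the state.
- get_state(): the state, without advancing time (a new reading comes with each control period).
- grab_frame(name): name is "scene" or "top"; returns the picture (400x640x3 uint8, red, green, blue); there is no depth.
- get_calibration(name): a dict with "K" (3x3 intrinsics, pixels), "pose" (4x4, takes a point from camera to world coordinates). Camera axes: x right, y up, looking along -z (the intrinsics and any distortion apply to the point x, -y, -z); pixel columns grow to the right and rows downward; lengths in m; the calibration is good to about 2 mm. A picture is of the moment at which its call begins. get_calibration takes no time and is no camera call.
- job_done(): hands the job in, once; it reports no verdict.
The state is a dict: "t": time; "q": joint angles; "qd": joint speeds; "joint_efforts": joint torques, N m; "eef_pos": TCP position; "ee_rot": TCP orientation; "force": force on the tool from outside, world axes, zero at the start; "moment": the same for the moment, N m; "width": finger opening in m.
Only numpy, scipy, OpenCV 4.12 (cv2) and the standard library are available. Lean on these libraries where they do the work, as an engineer would, in place of code of your own. Each camera call takes 0.05 s, during which the arm holds its last target.

TASK

Store the loose steel chromatography columns on the two-tier rack. First lay every thick column in the rack's lower V-notches (one to a notch, any notch, its end nuts outside the two combs), then chock that layer by setting the loose upper cradle squarely down in the rack's four corner nests, teeth down; lay the two thin columns the same way in the V-notches on top of it, and last push the end gate in along its slide until its spring detent clicks home over the column ends. Leave the things standing around in their places.

Things in the scene. Friction and masses are not known exactly. Their poses are not given: they have to be found in the camera images.
- rack: fixed rack. Aluminium base plate, x -96 to 96, y -92 to 170, 8 mm thick; two white V-combs at y = +-65 mm, 8 mm thick, each with three 90-degree notches 12 mm deep at x = -46, 0, 46 mm, lands 28 mm high; a nest at each corner; sliding end gate at the +y end. Origin on the bench under the middle of the notches; x across the columns, y along them. Starts within 0.2 rad of the world axes
- low_0 (a point): the axis, at mid-length, of a thick column lying centred in the lower notch at x = -46 mm of the rack, 30 mm above the bench; axes as the rack's
- low_1 (a point): the same for the lower notch at x = 0
- low_2 (a point): the same for the lower notch at x = +46 mm
- seat (a point): where the upper cradle's origin lies when seated in the four corner nests: rack x = 0, y = 0, 32 mm above the bench; axes as the rack's. Nests: x +-77 to +-95 mm, y +-56 to +-80 mm, ledges 43 mm high that carry the ends of the cradle's combs, outward-leaning guide walls up to 62 mm; about 3 mm play each way
- cradle: loose upper cradle, 0.3 kg: two white combs (168 mm along x, 8 mm thick, at y = +-65 mm) joined by a grip bar along y (14 mm wide in x, 15 to 29 mm above the origin). Chock teeth below (up to 12 mm), two 90-degree notches on top of each comb at x = -26, 26 mm (lands 44 mm up). Either way round fits. Origin: middle, at the teeth's feet. Starts notches up, about a quarter turn from the rack
- up_0 (a point): the axis, at mid-length, of a thin column lying centred in the cradle's notch at x = -26 mm, 44.9 mm above the cradle's origin; axes as the cradle's
- up_1 (a point): the same for the cradle's notch at x = +26 mm
- gate (a joint): travel of the end gate toward the columns (rack -y), m: 0 = fully open, 0.035 = home. Starts 0 to 6 mm in, rubs with about 1.5 N; a spring plunger resists from about 24 mm (some 8 N), is passed at 30 mm and then draws the gate home and holds it
- gate_push (a point): middle of the rubber pad on the gate's outer (rack +y) face, 66 mm above the bench; moves with the gate, axes as the rack's. The gate is a grey plate 140 mm wide in x, 8 mm thick, top 96 mm above the bench, with a lip 24 mm inward that at home hangs just over the thin columns' nuts; inner face then 108 mm from the rack's middle. A low foot reaches 17 mm outward
- timer: bystander: a small white timer, 62 x 66 x 21 mm; leave it
- can: bystander: a black objective canister with a white cap, 37 mm across, 64 mm high; leave it
- coverslips: bystander: a pale blue coverslip box, 27 x 27 x 14 mm; leave it
- thick_0: one of the thick columns (two or three are there): a steel tube of 20 mm diameter with a hexagonal nut at each end, 0.3 kg or so; nuts 26 mm across flats, from 85 to 100 mm either side of the middle; 206 mm long over all. Origin on the axis at mid-length, own y along the tube. On the bench it lies on its nuts, axis 13 mm up
- thick_1: one of the thick columns (two or three are there): a steel tube of 20 mm diameter with a hexagonal nut at each end, 0.3 kg or so; nuts 26 mm across flats, from 85 to 100 mm either side of the middle; 206 mm long over all. Origin on the axis at mid-length, own y along the tube. On the bench it lies on its nuts, axis 13 mm up
- thick_2: one of the thick columns (two or three are there): a steel tube of 20 mm diameter with a hexagonal nut at each end, 0.3 kg or so; nuts 26 mm across flats, from 85 to 100 mm either side of the middle; 206 mm long over all. Origin on the axis at mid-length, own y along the tube. On the bench it lies on its nuts, axis 13 mm up
- thin_0: one of the two thin columns: a steel tube of 14 mm diameter with a hexagonal nut at each end, 0.18 kg or so; nuts 19 mm across flats, from 85 to 100 mm either side of the middle; 206 mm long over all. Origin on the axis at mid-length, own y along the tube. On the bench it lies on its nuts, axis 9.5 mm up
- thin_1: one of the two thin columns: a steel tube of 14 mm diameter with a hexagonal nut at each end, 0.18 kg or so; nuts 19 mm across flats, from 85 to 100 mm either side of the middle; 206 mm long over all. Origin on the axis at mid-length, own y along the tube. On the bench it lies on its nuts, axis 9.5 mm up
Not all that is in view belongs to the job. What is shaped like the thick_0 but brown is not meant.

How it is judged:
On the way, in this order (a step that is already met when the one before it is completed fails the run):
1. all thick columns lie in lower notches (((x of thick_0 in the frame of low_0 between -0.004 and 0.004 m and y of thick_0 in the frame of low_0 between -0.018 and 0.018 m and z of thick_0 in the frame of low_0 between -0.004 and 0.004 m and angle between the y axis of thick_0 and the y axis of rack, either way round below 0.06 rad) or (x of thick_0 in the frame of low_1 between -0.004 and 0.004 m and y of thick_0 in the frame of low_1 between -0.018 and 0.018 m and z of thick_0 in the frame of low_1 between -0.004 and 0.004 m and angle between the y axis of thick_0 and the y axis of rack, either way round below 0.06 rad) or (x of thick_0 in the frame of low_2 between -0.004 and 0.004 m and y of thick_0 in the frame of low_2 between -0.018 and 0.018 m and z of thick_0 in the frame of low_2 between -0.004 and 0.004 m and angle between the y axis of thick_0 and the y axis of rack, either way round below 0.06 rad)) and ((x of thick_1 in the frame of low_0 between -0.004 and 0.004 m and y of thick_1 in the frame of low_0 between -0.018 and 0.018 m and z of thick_1 in the frame of low_0 between -0.004 and 0.004 m and angle between the y axis of thick_1 and the y axis of rack, either way round below 0.06 rad) or (x of thick_1 in the frame of low_1 between -0.004 and 0.004 m and y of thick_1 in the frame of low_1 between -0.018 and 0.018 m and z of thick_1 in the frame of low_1 between -0.004 and 0.004 m and angle between the y axis of thick_1 and the y axis of rack, either way round below 0.06 rad) or (x of thick_1 in the frame of low_2 between -0.004 and 0.004 m and y of thick_1 in the frame of low_2 between -0.018 and 0.018 m and z of thick_1 in the frame of low_2 between -0.004 and 0.004 m and angle between the y axis of thick_1 and the y axis of rack, either way round below 0.06 rad)) and ((x of thick_2 in the frame of low_0 between -0.004 and 0.004 m and y of thick_2 in the frame of low_0 between -0.018 and 0.018 m and z of thick_2 in the frame of low_0 between -0.004 and 0.004 m and angle between the y axis of thick_2 and the y axis of rack, either way round below 0.06 rad) or (x of thick_2 in the frame of low_1 between -0.004 and 0.004 m and y of thick_2 in the frame of low_1 between -0.018 and 0.018 m and z of thick_2 in the frame of low_1 between -0.004 and 0.004 m and angle between the y axis of thick_2 and the y axis of rack, either way round below 0.06 rad) or (x of thick_2 in the frame of low_2 between -0.004 and 0.004 m and y of thick_2 in the frame of low_2 between -0.018 and 0.018 m and z of thick_2 in the frame of low_2 between -0.004 and 0.004 m and angle between the y axis of thick_2 and the y axis of rack, either way round below 0.06 rad))), for 0.2 s.
2. the upper cradle is seated in the nests over them (all of step 1 and horizontal distance between cradle and seat below 0.006 m and z of cradle in the frame of seat between -0.003 and 0.003 m and angle between the y axis of cradle and the y axis of rack, either way round below 0.06 rad and angle between cradle's own z axis and vertical below 0.04 rad), for 0.2 s.
3. the thin columns lie in the upper notches (all of step 2 and ((x of thin_0 in the frame of up_0 between -0.004 and 0.004 m and y of thin_0 in the frame of up_0 between -0.018 and 0.018 m and z of thin_0 in the frame of up_0 between -0.004 and 0.004 m and angle between the y axis of thin_0 and the y axis of cradle, either way round below 0.06 rad) or (x of thin_0 in the frame of up_1 between -0.004 and 0.004 m and y of thin_0 in the frame of up_1 between -0.018 and 0.018 m and z of thin_0 in the frame of up_1 between -0.004 and 0.004 m and angle between the y axis of thin_0 and the y axis of cradle, either way round below 0.06 rad)) and ((x of thin_1 in the frame of up_0 between -0.004 and 0.004 m and y of thin_1 in the frame of up_0 between -0.018 and 0.018 m and z of thin_1 in the frame of up_0 between -0.004 and 0.004 m and angle between the y axis of thin_1 and the y axis of cradle, either way round below 0.06 rad) or (x of thin_1 in the frame of up_1 between -0.004 and 0.004 m and y of thin_1 in the frame of up_1 between -0.018 and 0.018 m and z of thin_1 in the frame of up_1 between -0.004 and 0.004 m and angle between the y axis of thin_1 and the y axis of cradle, either way round below 0.06 rad))), for 0.2 s.
4. the gate is home (value of joint gate above 0.032 m), for 0.2 s.
At the end, for the whole second after the job is handed in: Thick columns lie in lower notches and thin ones in upper notches (4 mm across and in height, 18 mm lengthwise, 0.06 rad), the cradle sits level in the nests (6 mm; 3 mm in height; 0.06 rad), the gate is home past its detent (over 32 mm), all at rest (all of step 3 and value of joint gate above 0.032 m and linear speed of each of thick_0, thick_1, thick_2, thin_0, thin_1, cradle below 0.03 m/s); the robot touches nothing.
It fails at once if the timer is shifted by more than 40 mm (distance of timer from where it was at the start of the episode above 0.04 m).
It fails at once if the can is shifted by more than 40 mm (distance of can from where it was at the start of the episode above 0.04 m).
It fails at once if the coverslips is shifted by more than 40 mm (distance of coverslips from where it was at the start of the episode above 0.04 m).
Of thick_0, thick_1, thick_2 only 2 to 3 are there at a start; the rules pass over those that are not, and their reading is None.
At some moment in a run one of thick_0, thick_1, thick_2, thin_0, thin_1, cradle may be knocked a few centimetres aside while the robot is not near it.
Once in a run the grip may slacken for a moment while it holds something.
It also fails if it takes over 208 s, if anything falls off the work surface, if the arm or the gripper's body presses on something with over 40 N, if the wrist force passes 120 N, or if a joint passes its speed limit or range.

## Working session

There is one attempt and no reset: what is moved stays moved. The work goes in short steps, Python scripts to look and compute and a shell command to move; the robot and the scene stay as the last step left them, time stands still between calls to the robot, and variables do not carry over. Pictures are saved under pics/ and viewed, and the job is handed in when it is done.

```bash
mkdir -p pics
python3 - <<'E'
from station import *
import cv2
print(get_state(), grip_depth if not callable(grip_depth) else grip_depth())
for n in("scene","top"):
    im=grab_frame(n); c=get_calibration(n); print(n,c)
    cv2.imwrite(f"pics/{n}0.png",im[:,:,::-1])
E
```

```text
{'t': 0.0, 'q': array([ 1.39709115e+00,  3.59388275e-01,  1.10838862e-02, -3.75401396e-04,
       -1.22409726e+00, -2.88114705e-01]), 'qd': array([ 1.20382215e-05,  8.23019667e-04,  5.63205152e-04,  8.57994375e-04,
       -1.14764141e-03,  1.11890120e-03]), 'joint_efforts': array([ 4.02722644e-04, -5.82715666e+01,  2.93050128e+01,  6.99698657e+00,
        6.86248895e-03, -1.65653405e-04]), 'eef_pos': array([0.3005557 , 0.60385579, 0.22562813]), 'ee_rot': array([ 3.13995322e+00, -1.17834287e-04, -4.61947625e-01]), 'force': array([ 0.03271145, -0.47762394, -0.38596296]), 'moment': array([ 0.00949339, -0.00502514,  0.03603225]), 'width': 0.08741373274258854} 0.0188
scene {'K': array([[397.46234468,   0.        , 323.77767971],
       [  0.        , 397.46234468, 200.56270006],
       [  0.        ,   0.        ,   1.        ]]), 'pose': array([[ 0.82037757,  0.36510784, -0.44008739, -0.23560925],
       [-0.57181882,  0.52645849, -0.6291778 , -0.93369859],
       [ 0.00196999,  0.7678136 ,  0.64067027,  1.22731943],
       [ 0.        ,  0.        ,  0.        ,  1.        ]])}
top {'K': array([[423.0725703,   0.       , 328.1140054],
       [  0.       , 423.0725703, 197.5676716],
       [  0.       ,   0.       ,   1.       ]]), 'pose': array([[ 1.45294949e-02,  9.97000586e-01, -7.60179260e-02,
         4.66724325e-01],
       [-9.99893047e-01,  1.46143876e-02,  5.60553360e-04,
         1.83552433e-01],
       [ 1.66982747e-03,  7.60016511e-02,  9.97106294e-01,
         1.61273426e+00],
       [ 0.00000000e+00,  0.00000000e+00,  0.00000000e+00,
         1.00000000e+00]])}
```

View pics/scene0.png

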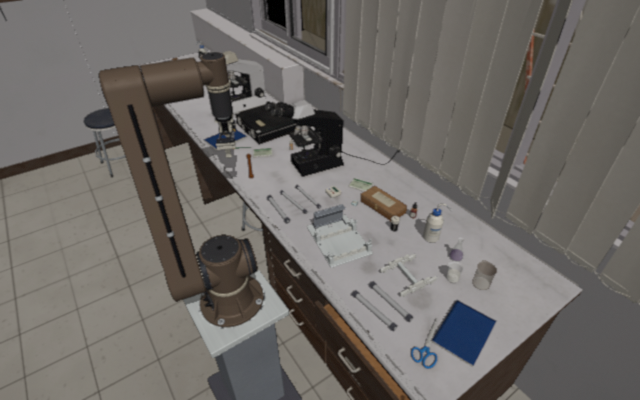

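View pics/top0.png

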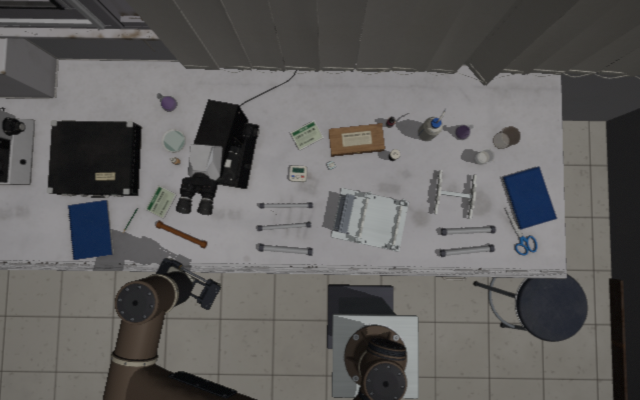

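Run:
```python
import cv2
im=cv2.imread("pics/top0.png")
cv2.imwrite("pics/t_l.png",cv2.resize(im[150:270,240:420],None,fx=4.4,fy=4.4,interpolation=cv2.INTER_CUBIC))
cv2.imwrite("pics/t_r.png",cv2.resize(im[150:270,400:560],None,fx=5,fy=5,interpolation=cv2.INTER_CUBIC))
```

```text
(no output)
```

View pics/t_l.png

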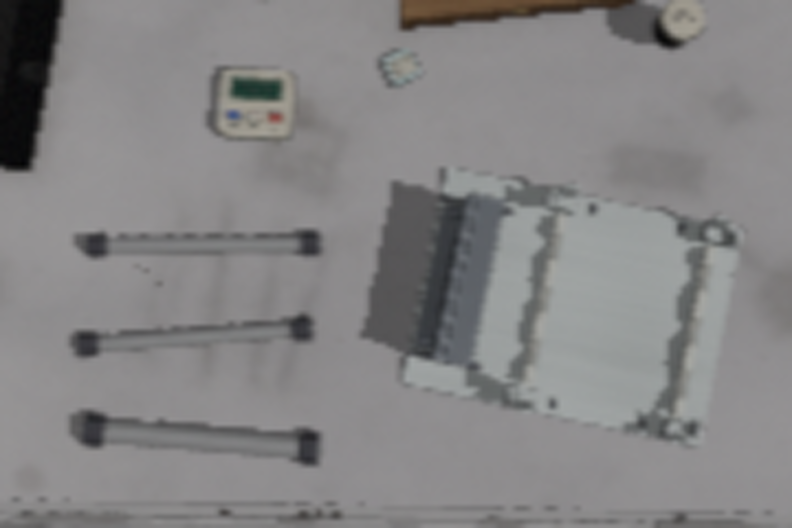

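View pics/t_r.png

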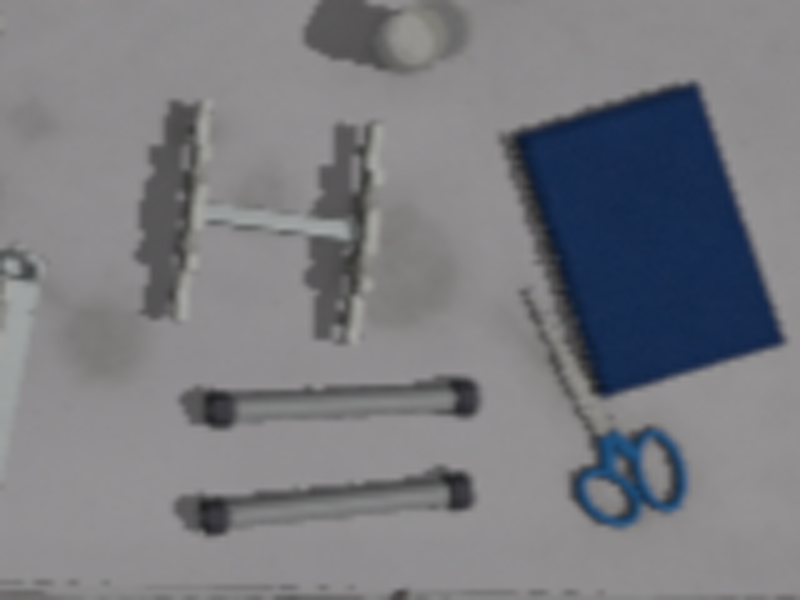

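```bash
cat > h.py <<'E'
import numpy as np, cv2
from station import *
from scipy.spatial.transform import Rotation as R
from scipy.optimize import least_squares
C={n:get_calibration(n) for n in("scene","top")}
def proj(n,P):
    P=np.atleast_2d(P); T=C[n]["pose"]; p=(P-T[:3,3])@T[:3,:3]; K=C[n]["K"]
    return np.c_[K[0,2]+K[0,0]*p[:,0]/-p[:,2], K[1,2]-K[1,1]*p[:,1]/-p[:,2]]
def unproj(n,uv,z):
    uv=np.atleast_2d(uv).astype(float); T=C[n]["pose"];K=C[n]["K"]
    d=np.c_[(uv[:,0]-K[0,2])/K[0,0],-(uv[:,1]-K[1,2])/K[1,1],-np.ones(len(uv))]@T[:3,:3].T
    s=(z-T[2,3])/d[:,2]; return T[:3,3]+d*s[:,None]
def rz(a): return np.array([[np.cos(a),-np.sin(a),0],[np.sin(a),np.cos(a),0],[0,0,1]])
def fr(pose,P): # pose x,y,z,yaw
    return np.atleast_2d(P)@rz(pose[3]).T+np.array(pose[:3])
def crop(n,im,box,f,name,pts=[],lines=[]):
    u0,v0,u1,v1=box
    o=cv2.resize(im[v0:v1,u0:u1,::-1],None,fx=f,fy=f,interpolation=cv2.INTER_CUBIC)
    m=lambda p:tuple(int(round(a)) for a in ((np.array(p)-[u0,v0]+.5)*f-.5))
    for a,b in lines: cv2.line(o,m(proj(n,a)[0]),m(proj(n,b)[0]),(0,0,255),1)
    for a in pts: cv2.circle(o,m(proj(n,a)[0]),3,(0,255,0),-1)
    cv2.imwrite("pics/"+name,o)
def tgt(pos,yaw):
    """print slide/turn needed to bring TCP to pos, tool down, jaw axis dir = yaw (tool x dir yaw), from the current state"""
    s=get_state(); Rc=R.from_euler("xyz",s["ee_rot"]).as_matrix(); 
    Rc0=R.from_euler("xyz",[np.pi,0,s["ee_rot"][2]]).as_matrix()
    best=None
    for k in (0,np.pi,-np.pi):
        Rt=R.from_euler("xyz",[np.pi,0,yaw+k]).as_matrix()
        rv=R.from_matrix(Rc.T@Rt).as_rotvec()
        q6=s["q"][5]
        print("  k%.0f turn"%np.sign(k),np.round(rv/(2*np.pi),4),"deg %.1f"%np.degrees(np.linalg.norm(rv)))
    d=Rc.T@(np.array(pos)-s["eef_pos"])
    print("  slide",np.round(d/.5,4),"dist %.3f"%np.linalg.norm(d),"| pos",np.round(s["eef_pos"],4),"rot",np.round(s["ee_rot"],3),"q",np.round(s["q"],2),"F",np.round(s["force"],1),"w %.4f t %.1f"%(s["width"],s["t"]))
def yawof(v):
    a=np.arctan2(v[1],v[0]); return a
def rackmodel():
    L=[]
    b=[(-.096,-.092),(.096,-.092),(.096,.17),(-.096,.17)]
    for i in range(4): L.append(((*b[i],.008),(*b[(i+1)%4],.008)))
    for y in (-.069,-.061,.061,.069):
        xs=[-.076]+sum([[c-.012,c,c+.012] for c in(-.046,0,.046)],[])+[.076]
        zs=[.028]+[.028,.016,.028]*3+[.028]
        L+=[((xs[i],y,zs[i]),(xs[i+1],y,zs[i+1])) for i in range(len(xs)-1)]
    return np.array(L)
def col(pose,z,thick=True,):
    pass
E
python3 - <<'E'
from h import *
cr=lambda p,o,f:(np.array(p)+.5)/f-.5+np.array(o)
top=cr([(700,445),(742,232),(443,168),(403,385)],(240,150),4.4)
P=unproj("top",top,.008); print(P.round(4))
B=np.array([(-.096,-.092,0),(.096,-.092,0),(.096,.17,0),(-.096,.17,0)])
r=least_squares(lambda q:(fr([q[0],q[1],.008,q[2]],B)-P)[:,:2].ravel(),[.5,.1,0])
print(r.x,(r.fun*1000).round(1))
pose=[r.x[0],r.x[1],0,r.x[2]]
L=[(fr(pose,a)[0],fr(pose,b)[0]) for a,b in rackmodel()]
for n in("top","scene"):
    im=cv2.imread(f"pics/{n}0.png")[:,:,::-1]
    c=proj(n,fr(pose,[0,.03,.02]))[0].astype(int)
    crop(n,im,(c[0]-50,c[1]-42,c[0]+50,c[1]+42),7,f"rk_{n}.png",lines=L)
E
```

```text
[[ 0.392  -0.0863  0.008 ]
 [ 0.5753 -0.1223  0.008 ]
 [ 0.6271  0.1368  0.008 ]
 [ 0.4394  0.1688  0.008 ]]
[ 0.50119253 -0.01406194 -0.18742141] [-2.2 -0.3  3.  -0.1  0.1 -1.7 -0.9  2. ]
```

View pics/rk_top.png

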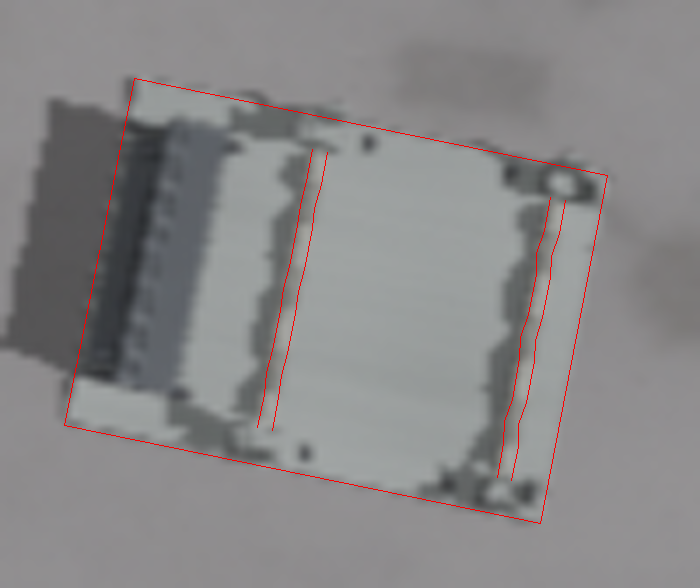

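View pics/rk_scene.png

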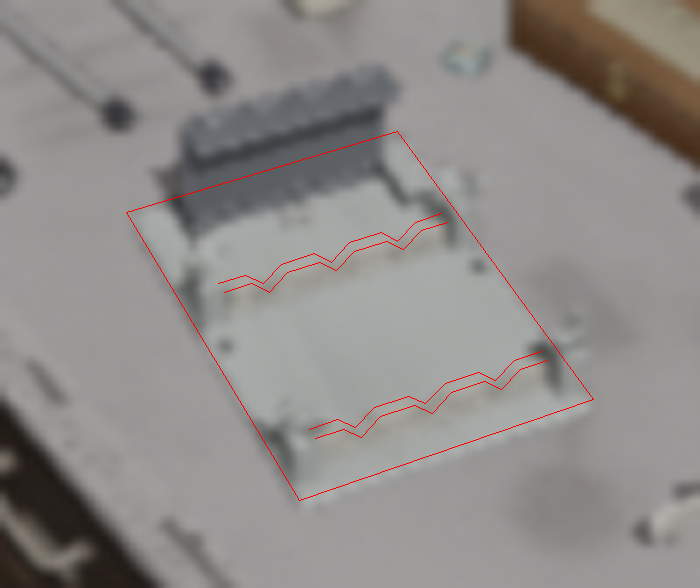

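Run:
```python
from h import *
cr=lambda p,o,f:(np.array(p)+.5)/f-.5+np.array(o)
for nm,ps,o,f,z in [("thinA",[(92,244),(310,243)],(240,150),4.4,.0095),("thinB",[(85,343),(301,328)],(240,150),4.4,.0095),("thickC",[(90,428),(310,446)],(240,150),4.4,.013),("thickD",[(220,409),(464,397)],(400,150),5,.013),("thickE",[(215,514),(458,491)],(400,150),5,.013),("cradle bar",[(205,213),(352,230)],(400,150),5,.029)]:
    P=unproj("top",cr(ps,o,f),z); d=P[0]-P[1]
    print(nm,P.mean(0).round(4),"len %.3f"%np.linalg.norm(d),"yaw of y %.3f"%(np.arctan2(d[1],d[0])-np.pi/2))
    print("   in scene at",proj("scene",P).round(1).tolist())
im=grab_frame("scene")
cv2.imwrite("pics/s_r.png",cv2.resize(im[240:340,340:460,::-1],None,fx=6,fy=6,interpolation=cv2.INTER_CUBIC))
cv2.imwrite("pics/s_l.png",cv2.resize(im[170:240,240:340,::-1],None,fx=6,fy=6,interpolation=cv2.INTER_CUBIC))
```

```text
thinA [0.5585 0.3447 0.0095] len 0.188 yaw of y 0.019
   in scene at [[296.4, 185.3], [318.1, 205.0]]
thinB [0.4792 0.3498 0.0095] len 0.186 yaw of y 0.084
   in scene at [[281.3, 190.9], [304.3, 210.1]]
thickC [0.3928 0.3416 0.013 ] len 0.189 yaw of y -0.067
   in scene at [[268.9, 196.4], [286.7, 219.0]]
thickD [ 0.473  -0.3468  0.013 ] len 0.185 yaw of y 0.063
   in scene at [[372.5, 284.1], [408.9, 316.9]]
thickE [ 0.3983 -0.3419  0.013 ] len 0.184 yaw of y 0.108
   in scene at [[355.6, 293.0], [393.0, 325.9]]
cradle bar [ 0.6083 -0.2951  0.029 ] len 0.111 yaw of y -0.101
   in scene at [[398.8, 262.2], [416.8, 281.7]]
```

View pics/s_r.png

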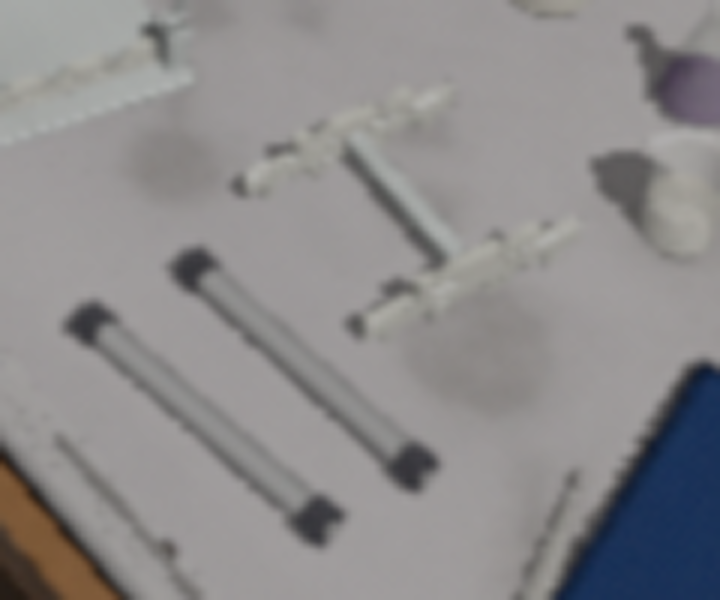

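View pics/s_l.png

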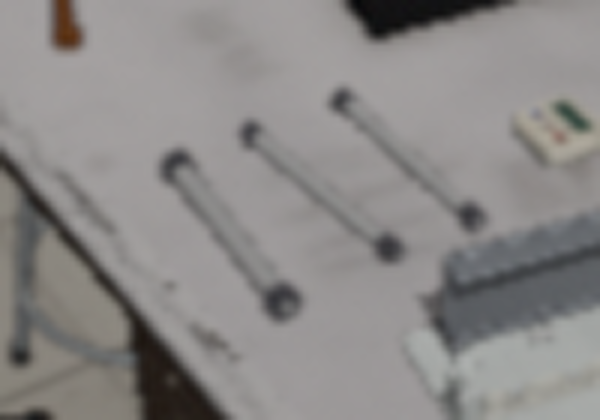

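```bash
python3 -c "
from h import *
tgt([.393,.342,.10],-np.pi/2-.067)"
```

```text
k0 turn [ 2.000e-04 -1.000e-04  1.871e-01] deg 67.4
  k1 turn [ 1.000e-04  2.000e-04 -3.129e-01] deg 112.6
  k-1 turn [ 1.000e-04  2.000e-04 -3.129e-01] deg 112.6
  slide [0.3989 0.3864 0.2522] dist 0.305 | pos [0.3006 0.604  0.2259] rot [ 3.14  -0.    -0.462] q [ 1.4   0.36  0.01 -0.   -1.22 -0.29] F [-0.2  0.  -0.1] w 0.0879 t 0.1
```

```bash
python3 -m crank '[{"turn":[0,0,0.187],"slide":[0.4,0.386,0.15],"fingers":0.15},{"turn":[0,0,0.187],"slide":[0.4,0.386,0.15],"fingers":0.15},{"turn":[0,0,0.187],"slide":[0.4,0.386,0.15],"fingers":0.15},{"turn":[0,0,0.187],"slide":[0.4,0.386,0.15],"fingers":0.15},{"turn":[0,0,0.187],"slide":[0.4,0.386,0.15],"fingers":0.15}]' 30; python3 -c "
from h import *
tgt([.393,.342,.10],-np.pi/2-.067)"
```

```text
t: 0.57
eef_pos: [0.3682, 0.4128, 0.1717]
ee_rot: [3.141, -0.0, -1.093]
force: [1.6, 0.6, 1.3]
width: 0.0597
  k0 turn [ 0.     -0.      0.0868] deg 31.2
  k1 turn [ 0.      0.     -0.4132] deg 148.8
  k-1 turn [ 0.      0.     -0.4132] deg 148.8
  slide [0.1485 0.0211 0.1433] dist 0.104 | pos [0.3682 0.4128 0.1717] rot [ 3.141 -0.    -1.093] q [ 1.2   0.2  -0.34 -0.   -1.03 -0.72] F [1.6 0.6 1.3] w 0.0597 t 0.6
```

```bash
python3 -m crank '[{"turn":[0,0,0.0868],"slide":[0.148,0.021,0.143],"fingers":0.15},{"turn":[0,0,0.0868],"slide":[0.148,0.021,0.143],"fingers":0.15},{"turn":[0,0,0.0868],"slide":[0.148,0.021,0.143],"fingers":0.15},{"turn":[0,0,0.0868],"slide":[0.148,0.021,0.143],"fingers":0.15},{"turn":[0,0,0.0868],"slide":[0.148,0.021,0.143],"fingers":0.15}]'; python3 -c "
from h import *
im=grab_frame('top')
crop('top',im,(240,170,360,280),6,'a1.png')
im=grab_frame('scene')
crop('scene',im,(220,130,340,230),6,'a2.png')
tgt([.393,.342,.10],-np.pi/2-.067)"
```

```text
t: 0.98
eef_pos: [0.3931, 0.3423, 0.0995]
ee_rot: [3.14, -0.003, -1.641]
force: [-0.5, 1.2, 0.9]
width: 0.0506
  k0 turn [ 0.     -0.0001  0.0007] deg 0.2
  k1 turn [ 1.000e-04  1.000e-04 -4.993e-01] deg 179.8
  k-1 turn [ 1.000e-04  1.000e-04 -4.993e-01] deg 179.8
  slide [0.0037 0.0005 0.001 ] dist 0.002 | pos [0.3934 0.3438 0.1005] rot [ 3.141e+00 -1.000e-03 -1.633e+00] q [ 1.09  0.23 -0.49 -0.   -0.85 -1.16] F [-0.5  0.8 -0.4] w 0.0506 t 1.1
```

View pics/a1.png

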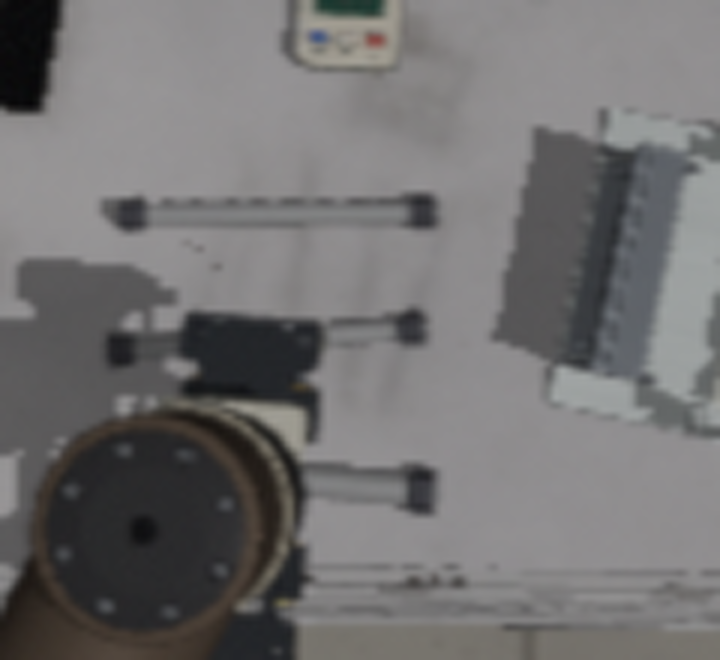

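View pics/a2.png

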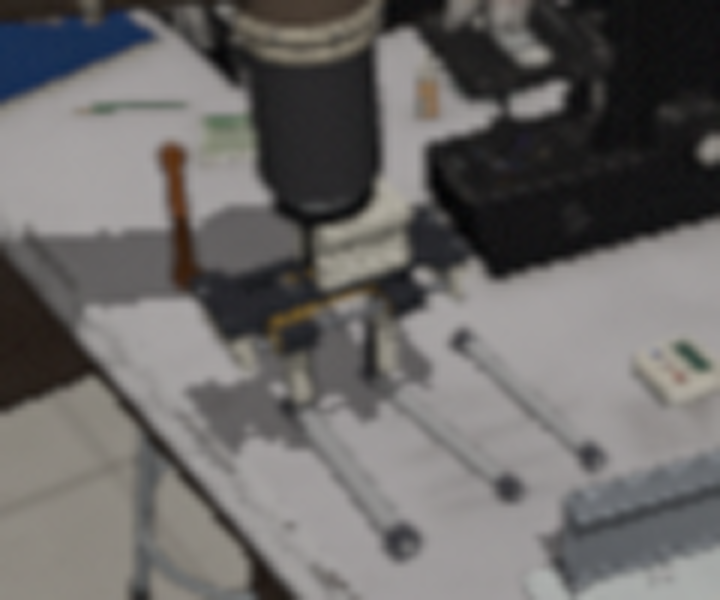

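```bash
python3 -m crank '[{"turn":[0,0,0],"slide":[0.003,0,0.08],"fingers":0.15},{"turn":[0,0,0],"slide":[0.003,0,0.15],"fingers":0.15},{"turn":[0,0,0],"slide":[0.003,0,0.19],"fingers":0.15},{"turn":[0,0,0],"slide":[0.003,0,0.19],"fingers":0.15},{"turn":[0,0,0],"slide":[0.003,0,0.19],"fingers":-0.6}]'; python3 -m crank '[{"turn":[0,0,0],"slide":[0,0,0],"fingers":-1},{"turn":[0,0,0],"slide":[0,0,0],"fingers":-1},{"turn":[0,0,0],"slide":[0,0,0],"fingers":-1},{"turn":[0,0,0],"slide":[0,0,0],"fingers":-1},{"turn":[0,0,0],"slide":[0,0,0],"fingers":-1}]' 40
```

```text
t: 1.5
eef_pos: [0.3929, 0.3427, 0.0054]
ee_rot: [3.141, -0.002, -1.63]
force: [0.1, -0.2, 0.4]
width: 0.0474
t: 1.92
eef_pos: [0.3933, 0.3434, 0.0068]
ee_rot: [-3.141, 0.002, -1.632]
force: [-3.5, 0.3, 5.9]
width: 0.0191
```

```bash
cat >> h.py <<'E'
d_=unproj("scene",proj("scene",[.5,0,.01])+[0,.4],.01)[0]-np.array([.5,0,.01])
RK=[.5012+d_[0],-.0141+d_[1],0,-.187]
LOW=[fr(RK,[x,0,.030])[0] for x in(-.046,0,.046)]
E
python3 -c "
from h import *
print(d_,RK,LOW)
tgt([*LOW[2][:2],.16],-np.pi/2+RK[3])"
```

```text
[-1.40950356e-03 -1.89622222e-03  8.67361738e-18] [np.float64(0.49979049643520457), np.float64(-0.01599622222435404), 0, -0.187] [array([ 0.45459244, -0.00744427,  0.03      ]), array([ 0.4997905 , -0.01599622,  0.03      ]), array([ 0.54498855, -0.02454818,  0.03      ])]
  k0 turn [-0.0001  0.0003  0.02  ] deg 7.2
  k1 turn [-4.0e-04 -1.0e-04 -4.8e-01] deg 172.8
  k-1 turn [-4.0e-04 -1.0e-04 -4.8e-01] deg 172.8
  slide [ 0.7154 -0.348  -0.3073] dist 0.426 | pos [0.3933 0.3434 0.0068] rot [-3.141e+00  2.000e-03 -1.632e+00] q [ 1.09  0.36 -0.58 -0.   -0.62 -1.15] F [-3.5  0.3  5.9] w 0.0191 t 1.9
```

```bash
python3 -m crank '[{"turn":[0,0,0],"slide":[0,0,-0.05],"fingers":-1},{"turn":[0,0,0],"slide":[0,0,-0.1],"fingers":-1},{"turn":[0,0,0],"slide":[0,0,-0.18],"fingers":-1},{"turn":[0,0,0],"slide":[0,0,-0.24],"fingers":-1},{"turn":[0,0,0],"slide":[0,0,-0.3],"fingers":-1}]' 40;python3 -c "
from h import *
im=grab_frame('top')
crop('top',im,(240,170,360,280),6,'a3.png')
im=grab_frame('scene')
crop('scene',im,(220,130,340,230),6,'a4.png')
tgt([*LOW[2][:2],.16],-np.pi/2+RK[3])"
```

```text
t: 2.33
eef_pos: [0.3929, 0.3425, 0.1577]
ee_rot: [3.142, 0.0, -1.632]
force: [0.8, 1.0, -3.2]
width: 0.019
  k0 turn [-0.0007  0.0013  0.0201] deg 7.3
  k1 turn [-0.0019 -0.001  -0.4799] deg 172.8
  k-1 turn [-0.0019 -0.001  -0.4799] deg 172.8
  slide [ 0.7199 -0.3444 -0.0017] dist 0.399 | pos [0.3949 0.3452 0.1611] rot [-3.137  0.008 -1.631] q [ 1.09  0.16 -0.42  0.   -0.98 -1.15] F [-0.1  0.9 -2.5] w 0.0191 t 2.4
```

View pics/a4.png

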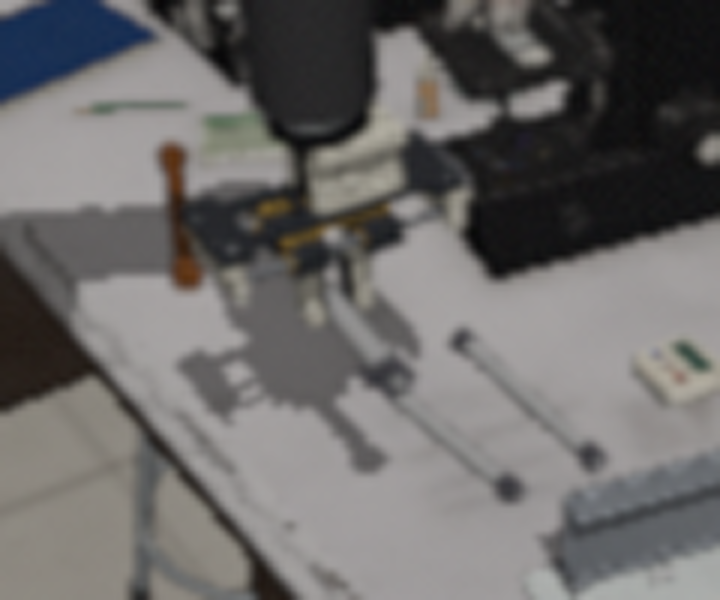

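```bash
python3 -m crank '[{"turn":[0,0,0.02],"slide":[0.08,-0.038,0],"fingers":-1},{"turn":[0,0,0.02],"slide":[0.16,-0.077,0],"fingers":-1},{"turn":[0,0,0.02],"slide":[0.23,-0.11,0],"fingers":-1},{"turn":[0,0,0.02],"slide":[0.3,-0.143,0],"fingers":-1},{"turn":[0,0,0.02],"slide":[0.37,-0.177,0],"fingers":-1}]';python3 -m crank '[{"turn":[0,0,0],"slide":[0.08,-0.038,0],"fingers":-1},{"turn":[0,0,0],"slide":[0.16,-0.077,0],"fingers":-1},{"turn":[0,0,0],"slide":[0.23,-0.11,0],"fingers":-1},{"turn":[0,0,0],"slide":[0.3,-0.14,0],"fingers":-1},{"turn":[0,0,0],"slide":[0.3,-0.14,0],"fingers":-1}]'; python3 -c "
from h import *
tgt([*LOW[2][:2],.06],-np.pi/2+RK[3])"
```

```text
t: 2.85
eef_pos: [0.4696, 0.1505, 0.1551]
ee_rot: [3.141, -0.001, -1.758]
force: [1.2, -0.5, -3.2]
width: 0.0189
t: 3.27
eef_pos: [0.5106, -0.0134, 0.1546]
ee_rot: [3.14, -0.002, -1.763]
force: [0.1, 1.0, -2.0]
width: 0.019
  k0 turn [ 0.0003 -0.0003 -0.0008] deg 0.3
  k1 turn [-4.000e-04 -5.000e-04  4.992e-01] deg 179.7
  k-1 turn [-4.000e-04 -5.000e-04  4.992e-01] deg 179.7
  slide [ 0.0084 -0.0722  0.1891] dist 0.101 | pos [ 0.5106 -0.0134  0.1546] rot [ 3.140e+00 -2.000e-03 -1.763e+00] q [ 0.36  0.15 -0.45  0.   -0.98 -0.55] F [ 0.1  1.  -2. ] w 0.0190 t 3.3
```

```bash
python3 -m crank '[{"turn":[0,0,0],"slide":[0.008,-0.072,0],"fingers":-1},{"turn":[0,0,0],"slide":[0.008,-0.072,0.06],"fingers":-1},{"turn":[0,0,0],"slide":[0.008,-0.072,0.13],"fingers":-1},{"turn":[0,0,0],"slide":[0.008,-0.072,0.189],"fingers":-1},{"turn":[0,0,0],"slide":[0.008,-0.072,0.189],"fingers":-1}]'; python3 -c "
from h import *
im=grab_frame('top')
crop('top',im,(320,170,420,260),7,'a5.png')
im=grab_frame('scene')
crop('scene',im,(290,180,390,270),7,'a6.png')
tgt([*LOW[2][:2],.025],-np.pi/2+RK[3])"
```

```text
t: 3.68
eef_pos: [0.5406, -0.0195, 0.055]
ee_rot: [3.131, -0.004, -1.76]
force: [-1.6, -0.9, -2.7]
width: 0.0191
  k0 turn [ 0.0005 -0.0003  0.    ] deg 0.2
  k1 turn [ 0.0005  0.0008 -0.5   ] deg 180.0
  k-1 turn [ 0.0005  0.0008 -0.5   ] deg 180.0
  slide [ 0.0113 -0.003   0.071 ] dist 0.036 | pos [ 0.5447 -0.0186  0.0605] rot [ 3.139e+00 -2.000e-03 -1.758e+00] q [ 0.33  0.32 -0.48  0.   -0.78 -0.51] F [ 0.8 -0.5 -0.9] w 0.0190 t 3.8
```

View pics/a5.png

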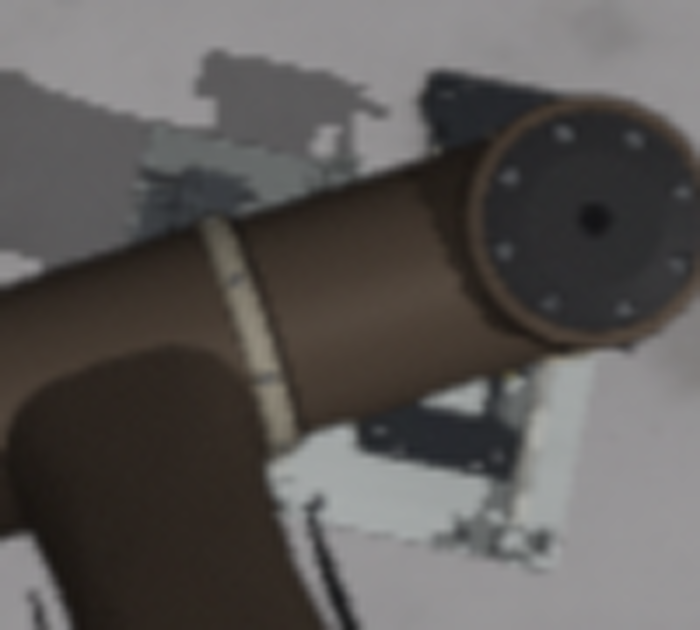

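View pics/a6.png

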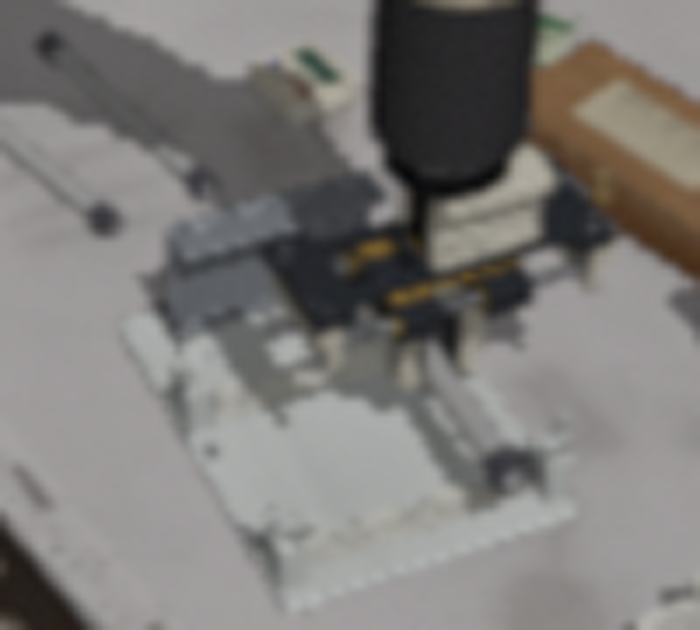

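```bash
python3 -m crank '[{"turn":[0,0,0],"slide":[0.011,-0.003,0.03],"fingers":-1},{"turn":[0,0,0],"slide":[0.011,-0.003,0.05],"fingers":-1},{"turn":[0,0,0],"slide":[0.011,-0.003,0.065],"fingers":-1},{"turn":[0,0,0],"slide":[0.011,-0.003,0.07],"fingers":-1},{"turn":[0,0,0],"slide":[0.011,-0.003,0.07],"fingers":-1}]'; python3 -c "
from h import *
im=grab_frame('scene')
crop('scene',im,(290,180,390,270),7,'a7.png')
tgt([*LOW[2][:2],.024],-np.pi/2+RK[3])"
```

```text
t: 4.2
eef_pos: [0.5461, -0.0238, 0.0264]
ee_rot: [3.141, -0.0, -1.758]
force: [0.6, -0.6, -2.5]
width: 0.0192
  k0 turn [-0.0001  0.      0.0001] deg 0.0
  k1 turn [-0.000e+00 -1.000e-04 -4.999e-01] deg 180.0
  k-1 turn [-0.000e+00 -1.000e-04 -4.999e-01] deg 180.0
  slide [0.0021 0.0023 0.0055] dist 0.003 | pos [ 0.5463 -0.0237  0.0268] rot [-3.141  0.    -1.757] q [ 0.32  0.37 -0.51  0.   -0.7  -0.5 ] F [-0.1  0.5 -2.6] w 0.0190 t 4.2
```

View pics/a7.png

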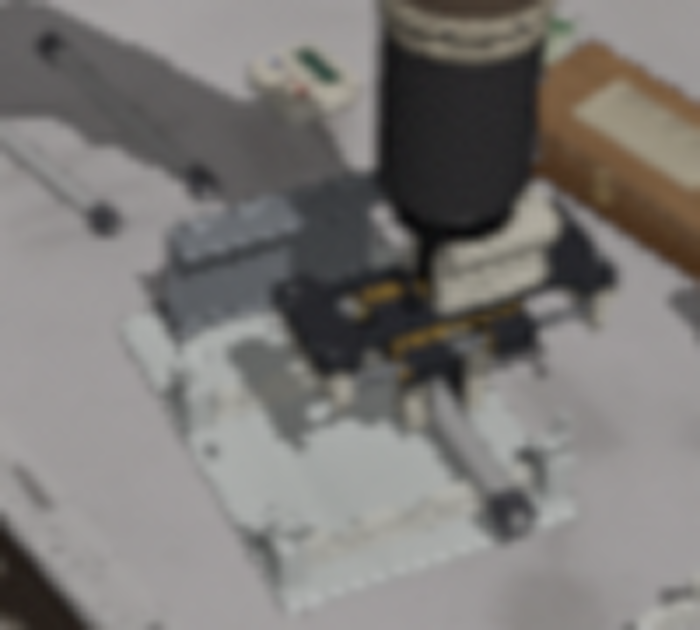

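```bash
python3 -m crank '[{"turn":[0,0,0],"slide":[0.002,0.002,0.004],"fingers":-1},{"turn":[0,0,0],"slide":[0.002,0.002,0.007],"fingers":-1},{"turn":[0,0,0],"slide":[0.002,0.002,0.009],"fingers":-1},{"turn":[0,0,0],"slide":[0.002,0.002,0.009],"fingers":-1}]'
```

```text
t: 4.58
eef_pos: [0.5466, -0.0245, 0.0237]
ee_rot: [-3.138, 0.001, -1.757]
force: [-1.2, -1.1, 10.8]
width: 0.0186
```

```bash
python3 -m crank '[{"turn":[0,0,0],"slide":[0,0,0],"fingers":-0.2},{"turn":[0,0,0],"slide":[0,0,0],"fingers":-0.2},{"turn":[0,0,0],"slide":[0,0,-0.02],"fingers":-0.2},{"turn":[0,0,0],"slide":[0,0,-0.1],"fingers":-0.1},{"turn":[0,0,0],"slide":[0,0,-0.18],"fingers":0}]';python3 -c "
from h import *
im=grab_frame('scene')
crop('scene',im,(290,180,390,270),7,'a8.png')
tgt([.473,-.3468,.12],-np.pi/2+.063)"
```

```text
t: 5.0
eef_pos: [0.5432, -0.0252, 0.1118]
ee_rot: [3.137, -0.002, -1.758]
force: [1.0, -0.0, -0.6]
width: 0.0404
  k0 turn [-0.0014  0.0001 -0.0395] deg 14.2
  k1 turn [1.000e-04 2.000e-03 4.605e-01] deg 165.8
  k-1 turn [1.000e-04 2.000e-03 4.605e-01] deg 165.8
  slide [0.6612 0.0301 0.0013] dist 0.331 | pos [ 0.5486 -0.0246  0.1213] rot [-3.133e+00  2.000e-03 -1.756e+00] q [ 0.31  0.24 -0.42  0.   -0.9  -0.5 ] F [3.8 0.7 9.1] w 0.0425 t 5.0
```

View pics/a8.png

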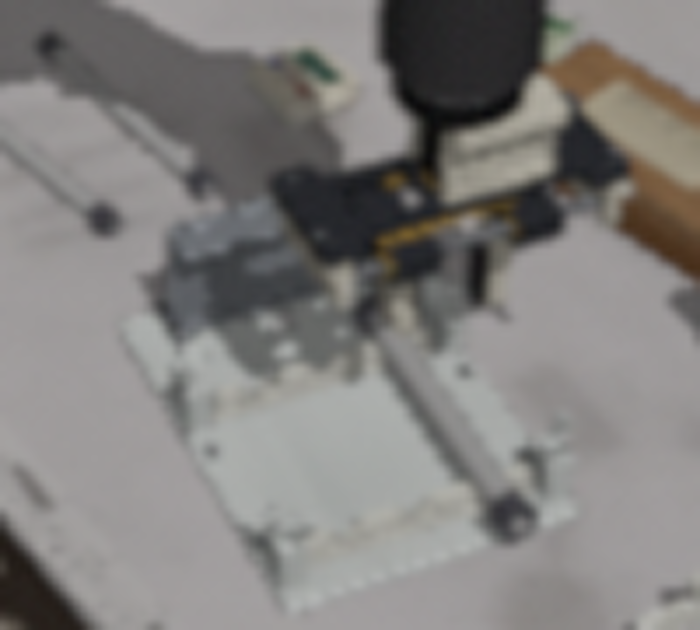

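```bash
python3 -m crank '[{"turn":[0,0,-0.0395],"slide":[0.66,0.03,0],"fingers":0.15},{"turn":[0,0,-0.0395],"slide":[0.66,0.03,0],"fingers":0.15},{"turn":[0,0,-0.0395],"slide":[0.66,0.03,0],"fingers":0.15},{"turn":[0,0,-0.0395],"slide":[0.66,0.03,0],"fingers":0.15},{"turn":[0,0,-0.0395],"slide":[0.66,0.03,0],"fingers":0.15}]';python3 -c "
from h import *
im=grab_frame('top')
crop('top',im,(400,150,520,260),6,'b1.png')
im=grab_frame('scene')
crop('scene',im,(340,240,460,340),6,'b2.png')
tgt([.473,-.3468,.09],-np.pi/2+.063)"
```

```text
t: 5.47
eef_pos: [0.4979, -0.2229, 0.1128]
ee_rot: [-3.141, -0.0, -1.508]
force: [1.2, -0.8, -0.6]
width: 0.0503
  k0 turn [ 0.0001 -0.     -0.0011] deg 0.4
  k1 turn [-1.000e-04 -1.000e-04  4.989e-01] deg 179.6
  k-1 turn [-1.000e-04 -1.000e-04  4.989e-01] deg 179.6
  slide [0.239  0.0605 0.0447] dist 0.125 | pos [ 0.4965 -0.2258  0.1123] rot [ 3.141 -0.    -1.515] q [-0.07  0.25 -0.43  0.   -0.89  0.12] F [ 0.6  0.1 -0.5] w 0.0503 t 5.6
```

View pics/b1.png

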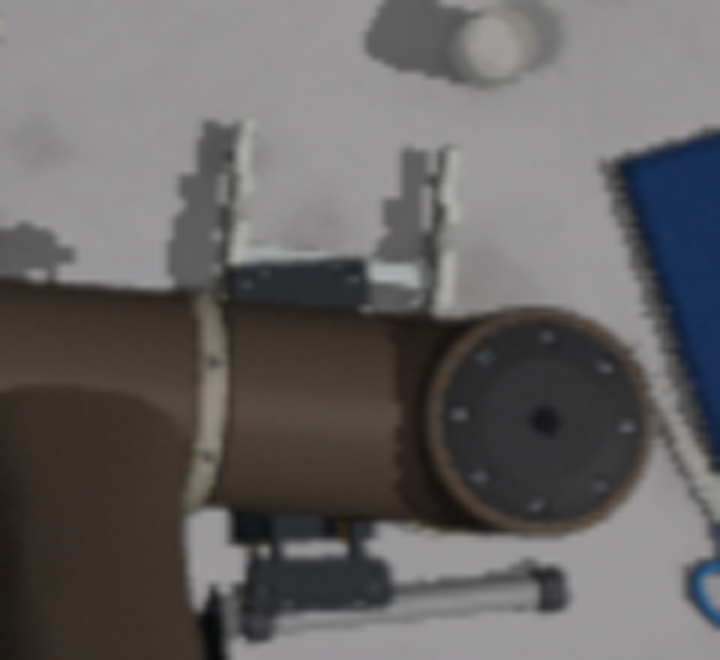

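View pics/b2.png

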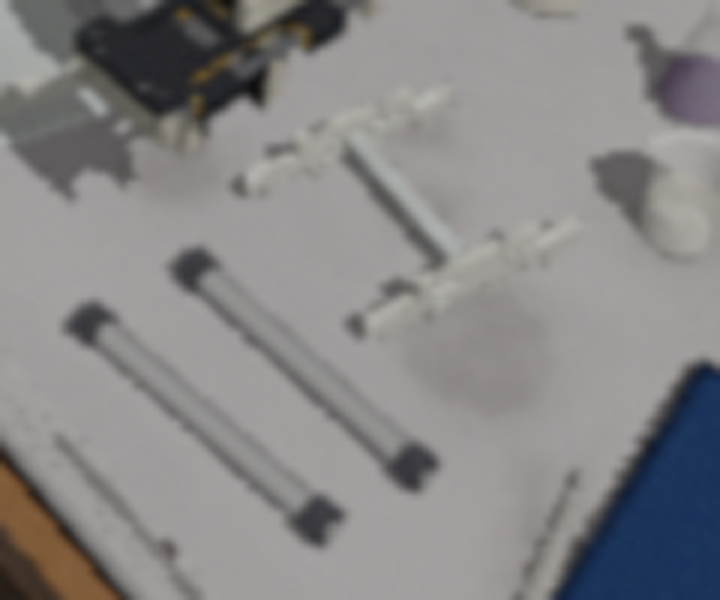

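```bash
python3 -m crank '[{"turn":[0,0,-0.001],"slide":[0.08,0.02,0.01],"fingers":-0.1},{"turn":[0,0,-0.001],"slide":[0.16,0.04,0.02],"fingers":-0.1},{"turn":[0,0,-0.001],"slide":[0.239,0.06,0.045],"fingers":-0.1},{"turn":[0,0,-0.001],"slide":[0.239,0.06,0.045],"fingers":-0.1},{"turn":[0,0,-0.001],"slide":[0.239,0.06,0.045],"fingers":-0.1}]';python3 -c "
from h import *
im=grab_frame('scene')
crop('scene',im,(340,240,460,340),6,'b3.png')
tgt([.473,-.3468,.004],-np.pi/2+.063)"
```

```text
t: 5.98
eef_pos: [0.4746, -0.3439, 0.0886]
ee_rot: [3.14, 0.001, -1.507]
force: [-0.2, -0.1, -0.8]
width: 0.0393
  k0 turn [0.0001 0.0001 0.0004] deg 0.1
  k1 turn [-1.000e-04  2.000e-04 -4.996e-01] deg 179.9
  k-1 turn [-1.000e-04  2.000e-04 -4.996e-01] deg 179.9
  slide [0.0075 0.0049 0.1703] dist 0.085 | pos [ 0.4753 -0.3429  0.0892] rot [ 3.141  0.    -1.505] q [-0.29  0.34 -0.36 -0.   -0.87  0.36] F [-0.2  0.9  0.7] w 0.0397 t 6.0
```

View pics/b3.png

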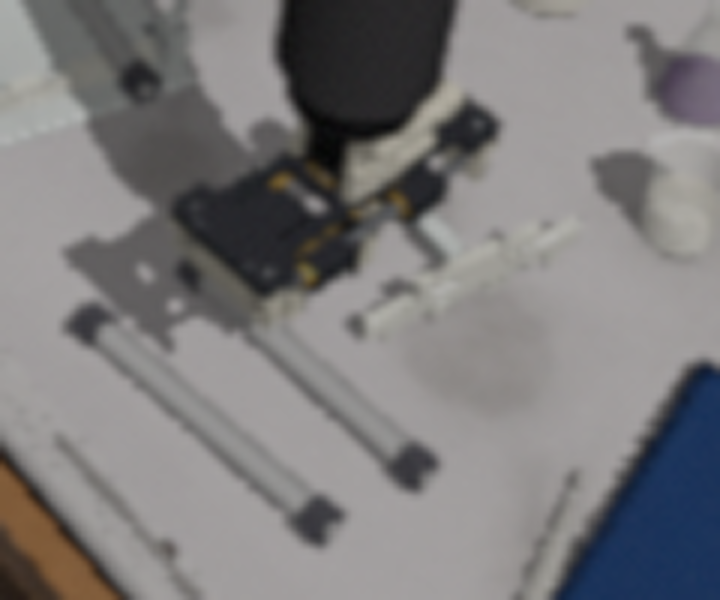

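```bash
python3 -m crank '[{"turn":[0,0,0],"slide":[0.007,0.005,0.07],"fingers":-0.1},{"turn":[0,0,0],"slide":[0.007,0.005,0.13],"fingers":-0.1},{"turn":[0,0,0],"slide":[0.007,0.005,0.165],"fingers":-0.1},{"turn":[0,0,0],"slide":[0.007,0.005,0.169],"fingers":-0.1},{"turn":[0,0,0],"slide":[0.007,0.005,0.169],"fingers":-1}]'; python3 -m crank '[{"turn":[0,0,0],"slide":[0,0,0],"fingers":-1},{"turn":[0,0,0],"slide":[0,0,0],"fingers":-1},{"turn":[0,0,0],"slide":[0,0,0],"fingers":-1},{"turn":[0,0,0],"slide":[0,0,0],"fingers":-1},{"turn":[0,0,0],"slide":[0,0,-0.01],"fingers":-1}]' 40
```

```text
t: 6.45
eef_pos: [0.4738, -0.3449, 0.0046]
ee_rot: [3.14, 0.0, -1.501]
force: [-0.1, -0.0, 0.1]
width: 0.0366
t: 6.87
eef_pos: [0.4736, -0.3459, 0.0102]
ee_rot: [-3.141, 0.0, -1.504]
force: [-0.4, 0.3, -3.0]
width: 0.0189
```

```bash
python3 -m crank '[{"turn":[0,0,0],"slide":[0,0,-0.05],"fingers":-1},{"turn":[0,0,0],"slide":[0,0,-0.1],"fingers":-1},{"turn":[0,0,0],"slide":[0,0,-0.16],"fingers":-1},{"turn":[0,0,0],"slide":[0,0,-0.22],"fingers":-1},{"turn":[0,0,0],"slide":[0,0,-0.22],"fingers":-1}]' 40;python3 -c "
from h import *
im=grab_frame('scene')
crop('scene',im,(340,240,460,340),6,'b4.png')
tgt([*LOW[1][:2],.12],-np.pi/2+RK[3])"
```

```text
t: 7.28
eef_pos: [0.4768, -0.3479, 0.1268]
ee_rot: [-3.133, -0.005, -1.502]
force: [1.6, -0.4, -0.9]
width: 0.0195
  k0 turn [-0.0011 -0.0004  0.0405] deg 14.6
  k1 turn [ 0.0005 -0.0016 -0.4595] deg 165.4
  k-1 turn [ 0.0005 -0.0016 -0.4595] deg 165.4
  slide [-0.6574 -0.0928  0.0065] dist 0.332 | pos [ 0.4757 -0.3471  0.124 ] rot [-3.135e+00 -3.000e-03 -1.503e+00] q [-0.3   0.3  -0.33  0.   -0.94  0.37] F [-0.2  1.2 -3.1] w 0.0187 t 7.3
```

View pics/b4.png

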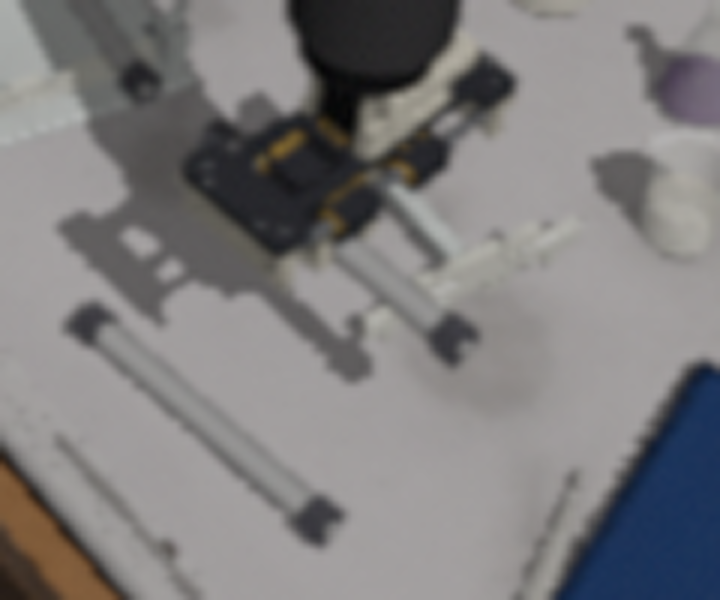

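```bash
python3 -m crank '[{"turn":[0,0,0.0405],"slide":[-0.657,-0.093,0],"fingers":-1},{"turn":[0,0,0.0405],"slide":[-0.657,-0.093,0],"fingers":-1},{"turn":[0,0,0.0405],"slide":[-0.657,-0.093,0],"fingers":-1},{"turn":[0,0,0.0405],"slide":[-0.657,-0.093,0],"fingers":-1},{"turn":[0,0,0.0405],"slide":[-0.657,-0.093,0],"fingers":-1}]';python3 -c "
from h import *
tgt([*LOW[1][:2],.12],-np.pi/2+RK[3])"
```

```text
t: 7.75
eef_pos: [0.4874, -0.1444, 0.1191]
ee_rot: [3.141, 0.0, -1.759]
force: [0.9, 0.0, -2.6]
width: 0.019
  k0 turn [ 0.0002  0.     -0.0002] deg 0.1
  k1 turn [ 0.000e+00 -3.000e-04  4.998e-01] deg 179.9
  k-1 turn [ 0.000e+00 -3.000e-04  4.998e-01] deg 179.9
  slide [-0.2569  0.0237 -0.0016] dist 0.129 | pos [ 0.4874 -0.1444  0.1191] rot [ 3.141  0.    -1.759] q [ 0.1   0.19 -0.5  -0.   -0.89 -0.29] F [ 0.9  0.  -2.6] w 0.0190 t 7.8
```

```bash
python3 -m crank '[{"turn":[0,0,0],"slide":[-0.08,0.008,0],"fingers":-1},{"turn":[0,0,0],"slide":[-0.16,0.016,0],"fingers":-1},{"turn":[0,0,0],"slide":[-0.257,0.024,0],"fingers":-1},{"turn":[0,0,0],"slide":[-0.257,0.024,0.06],"fingers":-1},{"turn":[0,0,0],"slide":[-0.257,0.024,0.11],"fingers":-1}]';python3 -c "
from h import *
im=grab_frame('scene')
crop('scene',im,(290,180,390,270),7,'b5.png')
tgt([*LOW[1][:2],.026],-np.pi/2+RK[3])"
```

```text
t: 8.17
eef_pos: [0.5015, -0.0143, 0.0647]
ee_rot: [-3.139, 0.002, -1.754]
force: [0.3, -1.3, -3.3]
width: 0.0188
  k0 turn [ 0.0009 -0.0002  0.0002] deg 0.3
  k1 turn [ 4.000e-04  1.400e-03 -4.998e-01] deg 179.9
  k-1 turn [ 4.000e-04  1.400e-03 -4.998e-01] deg 179.9
  slide [-0.0017 -0.0051  0.0667] dist 0.033 | pos [ 0.4973 -0.0163  0.0594] rot [ 3.136e+00 -1.000e-03 -1.757e+00] q [ 0.36  0.25 -0.58 -0.   -0.74 -0.55] F [-3.5 -0.5 -8.4] w 0.0189 t 8.2
```

View pics/b5.png

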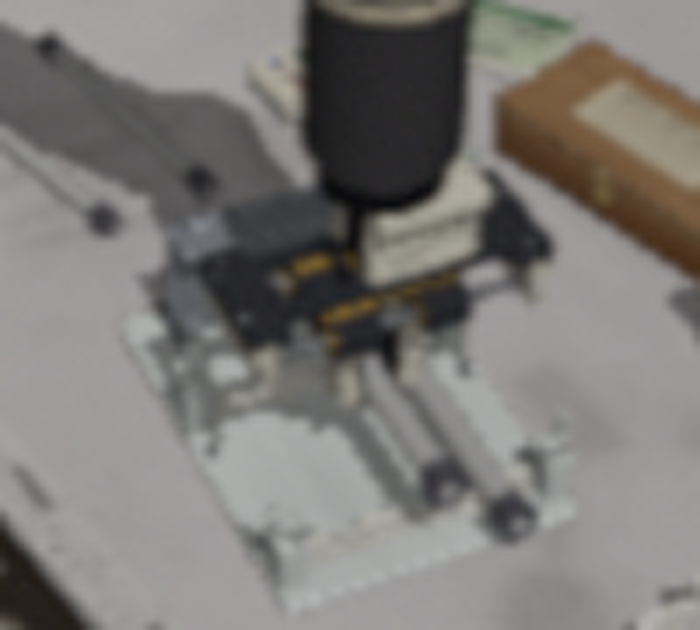

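```bash
python3 -m crank '[{"turn":[0,0,0],"slide":[0,0,0.02],"fingers":-1},{"turn":[0,0,0],"slide":[0,0,0.04],"fingers":-1},{"turn":[0,0,0],"slide":[0,0,0.055],"fingers":-1},{"turn":[0,0,0],"slide":[0,0,0.06],"fingers":-1},{"turn":[0,0,0],"slide":[0,0,0.06],"fingers":-1}]';python3 -c "
from h import *
tgt([*LOW[1][:2],.022],-np.pi/2+RK[3])"
```

```text
t: 8.63
eef_pos: [0.5004, -0.0181, 0.0346]
ee_rot: [3.141, -0.0, -1.759]
force: [0.2, 0.2, -2.2]
width: 0.019
  k0 turn [ 0.0001 -0.0001 -0.0002] deg 0.1
  k1 turn [-1.000e-04 -2.000e-04  4.998e-01] deg 179.9
  k-1 turn [-1.000e-04 -2.000e-04  4.998e-01] deg 179.9
  slide [-0.004   0.0019  0.0252] dist 0.013 | pos [ 0.5004 -0.0181  0.0346] rot [ 3.141 -0.    -1.759] q [ 0.36  0.29 -0.6   0.   -0.67 -0.55] F [ 0.2  0.2 -2.2] w 0.0190 t 8.6
```

```bash
python3 -m crank '[{"turn":[0,0,0],"slide":[-0.004,0,0.01],"fingers":-1},{"turn":[0,0,0],"slide":[-0.004,0,0.018],"fingers":-1},{"turn":[0,0,0],"slide":[-0.004,0,0.023],"fingers":-1},{"turn":[0,0,0],"slide":[-0.004,0,0.026],"fingers":-1},{"turn":[0,0,0],"slide":[-0.004,0,0.026],"fingers":-1}]'
```

```text
t: 9.05
eef_pos: [0.5015, -0.0155, 0.0233]
ee_rot: [-3.14, 0.0, -1.757]
force: [-4.1, 0.9, 14.7]
width: 0.0191
```

```bash
python3 -m crank '[{"turn":[0,0,0],"slide":[0,0,-0.002],"fingers":-0.4},{"turn":[0,0,0],"slide":[0,0,-0.002],"fingers":-0.4},{"turn":[0,0,0],"slide":[0,0,-0.01],"fingers":-0.4},{"turn":[0,0,0],"slide":[0,0,-0.08],"fingers":-0.4},{"turn":[0,0,0],"slide":[0,0,-0.16],"fingers":0}]';python3 -c "
from h import *
im=grab_frame('scene')
crop('scene',im,(290,180,390,270),7,'b6.png')
tgt([.3983,-.3419,.12],-np.pi/2+.108)"
```

```text
t: 9.47
eef_pos: [0.4989, -0.0162, 0.1007]
ee_rot: [3.136, -0.003, -1.758]
force: [2.4, 0.4, -0.5]
width: 0.0289
  k0 turn [-0.0012  0.0001 -0.0466] deg 16.8
  k1 turn [1.000e-04 1.700e-03 4.534e-01] deg 163.2
  k-1 turn [1.000e-04 1.700e-03 4.534e-01] deg 163.2
  slide [ 0.6811  0.0879 -0.0218] dist 0.344 | pos [ 0.5043 -0.0153  0.11  ] rot [-3.134e+00  2.000e-03 -1.756e+00] q [ 0.36  0.19 -0.52  0.   -0.85 -0.55] F [3.3 0.1 7.5] w 0.0325 t 9.5
```

View pics/b6.png

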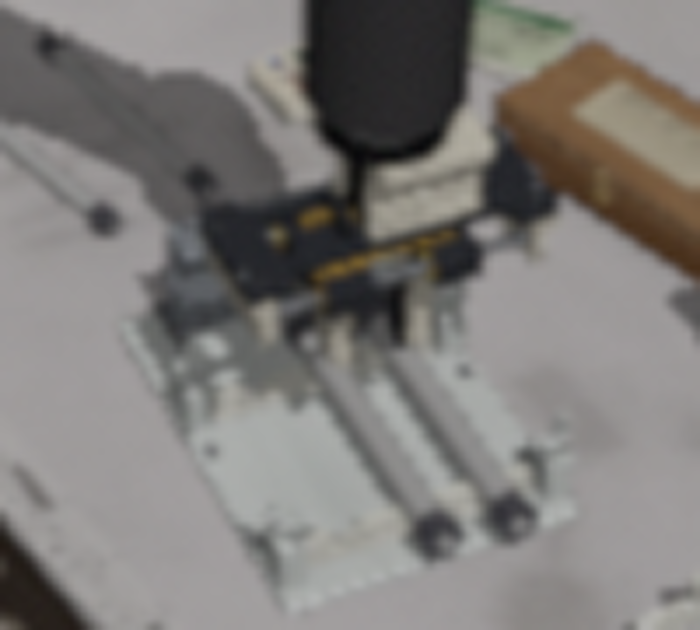

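```bash
python3 -m crank '[{"turn":[0,0,-0.0466],"slide":[0.68,0.088,-0.02],"fingers":0.15},{"turn":[0,0,-0.0466],"slide":[0.68,0.088,-0.02],"fingers":0.15},{"turn":[0,0,-0.0466],"slide":[0.68,0.088,-0.02],"fingers":0.15},{"turn":[0,0,-0.0466],"slide":[0.68,0.088,-0.02],"fingers":0.15},{"turn":[0,0,-0.0466],"slide":[0.68,0.088,-0.02],"fingers":0.15}]';python3 -c "
from h import *
tgt([.3983,-.3419,.09],-np.pi/2+.108)"
```

```text
t: 9.93
eef_pos: [0.438, -0.2082, 0.1083]
ee_rot: [-3.14, -0.0, -1.463]
force: [0.9, -0.3, 0.0]
width: 0.0505
  k0 turn [-0.0002 -0.     -0.0001] deg 0.1
  k1 turn [-1.000e-04  3.000e-04  4.999e-01] deg 180.0
  k-1 turn [-1.000e-04  3.000e-04  4.999e-01] deg 180.0
  slide [0.2573 0.1076 0.0366] dist 0.141 | pos [ 0.438  -0.2082  0.1083] rot [-3.14  -0.    -1.463] q [-0.04  0.16 -0.56  0.   -0.85  0.14] F [ 0.9 -0.3  0. ] w 0.0505 t 9.9
```

```bash
python3 -m crank '[{"turn":[0,0,0],"slide":[0.08,0.036,0.01],"fingers":0.15},{"turn":[0,0,0],"slide":[0.16,0.072,0.02],"fingers":0.15},{"turn":[0,0,0],"slide":[0.257,0.107,0.036],"fingers":0.15},{"turn":[0,0,0],"slide":[0.257,0.107,0.036],"fingers":0.15},{"turn":[0,0,0],"slide":[0.257,0.107,0.036],"fingers":0.15}]';python3 -c "
from h import *
im=grab_frame('scene')
crop('scene',im,(340,240,460,340),6,'c1.png')
tgt([.3983,-.3419,.004],-np.pi/2+.108)"
```

```text
t: 10.35
eef_pos: [0.3974, -0.3431, 0.089]
ee_rot: [3.14, 0.0, -1.469]
force: [0.2, -0.9, 0.3]
width: 0.0502
  k0 turn [ 0.0001  0.0001 -0.0009] deg 0.3
  k1 turn [ 1.000e-04 -2.000e-04  4.991e-01] deg 179.7
  k-1 turn [ 1.000e-04 -2.000e-04  4.991e-01] deg 179.7
  slide [ 0.0005 -0.0008  0.1705] dist 0.085 | pos [ 0.3979 -0.3417  0.0892] rot [ 3.141  0.    -1.469] q [-0.34  0.25 -0.5   0.   -0.83  0.44] F [ 0.4  1.4 -0.5] w 0.0506 t 10.4
```

View pics/c1.png

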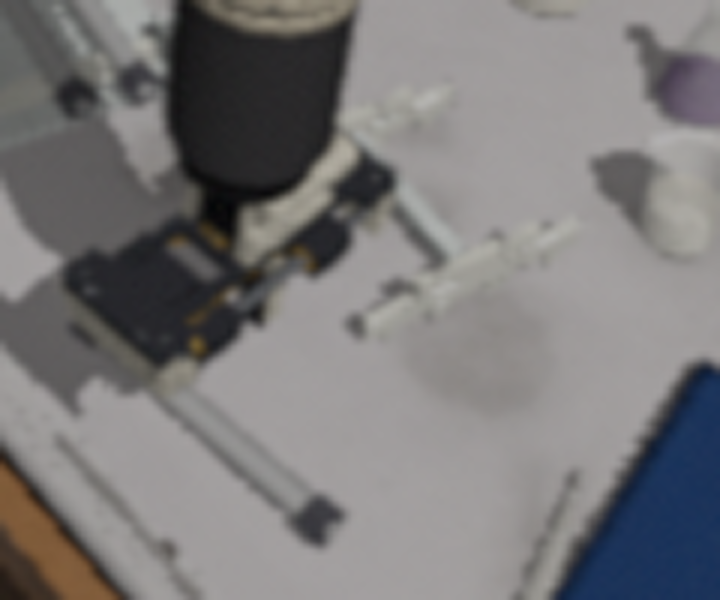

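```bash
python3 -m crank '[{"turn":[0,0,0],"slide":[0,0,0.07],"fingers":0.15},{"turn":[0,0,0],"slide":[0,0,0.13],"fingers":0.15},{"turn":[0,0,0],"slide":[0,0,0.165],"fingers":0.15},{"turn":[0,0,0],"slide":[0,0,0.169],"fingers":0.1},{"turn":[0,0,0],"slide":[0,0,0.169],"fingers":-1}]'; python3 -m crank '[{"turn":[0,0,0],"slide":[0,0,0],"fingers":-1},{"turn":[0,0,0],"slide":[0,0,0],"fingers":-1},{"turn":[0,0,0],"slide":[0,0,0],"fingers":-1},{"turn":[0,0,0],"slide":[0,0,0],"fingers":-1},{"turn":[0,0,0],"slide":[0,0,0],"fingers":-1}]' 40;  python3 -m crank '[{"turn":[0,0,0],"slide":[0,0,-0.02],"fingers":-1},{"turn":[0,0,0],"slide":[0,0,-0.08],"fingers":-1},{"turn":[0,0,0],"slide":[0,0,-0.15],"fingers":-1},{"turn":[0,0,0],"slide":[0,0,-0.22],"fingers":-1},{"turn":[0,0,0],"slide":[0,0,-0.22],"fingers":-1}]' 40;python3 -c "
from h import *
im=grab_frame('scene')
crop('scene',im,(340,240,460,340),6,'c2.png')
tgt([*LOW[0][:2],.12],-np.pi/2+RK[3])"
```

```text
t: 10.82
eef_pos: [0.3988, -0.3393, 0.0048]
ee_rot: [3.14, 0.001, -1.464]
force: [0.2, 0.5, -0.4]
width: 0.0457
t: 11.23
eef_pos: [0.3992, -0.3403, 0.0062]
ee_rot: [-3.141, -0.001, -1.465]
force: [-0.8, 2.0, 8.1]
width: 0.019
t: 11.65
eef_pos: [0.4025, -0.3422, 0.1227]
ee_rot: [-3.132, -0.006, -1.464]
force: [1.9, -0.5, -2.8]
width: 0.0189
  k0 turn [-0.0012 -0.0005  0.0467] deg 16.8
  k1 turn [ 0.0007 -0.0018 -0.4533] deg 163.2
  k-1 turn [ 0.0007 -0.0018 -0.4533] deg 163.2
  slide [-0.6527 -0.1766 -0.002 ] dist 0.338 | pos [ 0.4013 -0.3413  0.1197] rot [-3.134 -0.004 -1.465] q [-0.33  0.21 -0.46  0.   -0.89  0.44] F [-0.3  0.3 -3.2] w 0.0189 t 11.7
```

View pics/c2.png

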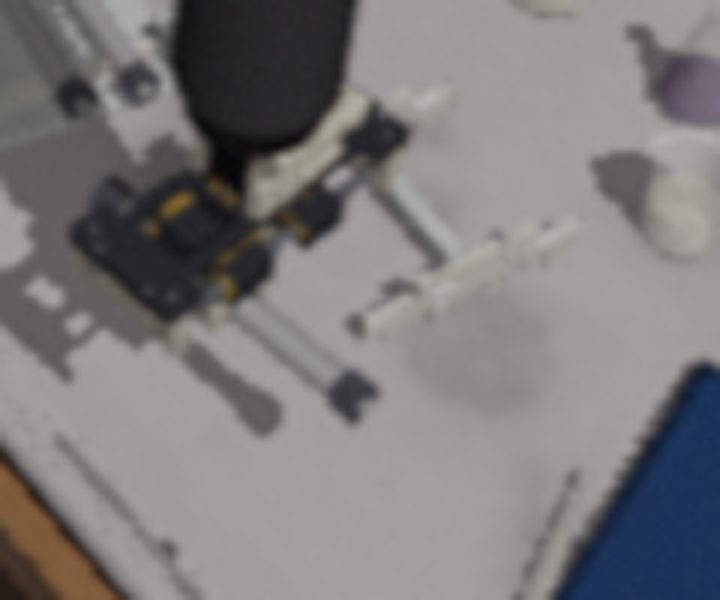

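```bash
sed -i 's/RK=\[.5012+d_\[0\]/RK=[.5024+d_[0]/' h.py; python3 -m crank '[{"turn":[0,0,0.0467],"slide":[-0.652,-0.176,0],"fingers":-1},{"turn":[0,0,0.0467],"slide":[-0.652,-0.176,0],"fingers":-1},{"turn":[0,0,0.0467],"slide":[-0.652,-0.176,0],"fingers":-1},{"turn":[0,0,0.0467],"slide":[-0.652,-0.176,0],"fingers":-1},{"turn":[0,0,0.0467],"slide":[-0.652,-0.176,0],"fingers":-1}]';python3 -c "
from h import *
tgt([*LOW[0][:2],.12],-np.pi/2+RK[3])"
```

```text
t: 12.12
eef_pos: [0.429, -0.1444, 0.1146]
ee_rot: [3.14, 0.0, -1.76]
force: [1.4, -0.5, -2.1]
width: 0.0191
  k0 turn [ 0.0002  0.     -0.0004] deg 0.2
  k1 turn [ 0.000e+00 -3.000e-04  4.996e-01] deg 179.9
  k-1 turn [ 0.000e+00 -3.000e-04  4.996e-01] deg 179.9
  slide [-0.2791 -0.0009 -0.0107] dist 0.140 | pos [ 0.429  -0.1444  0.1146] rot [ 3.14  0.   -1.76] q [ 0.11  0.1  -0.62 -0.   -0.86 -0.3 ] F [ 1.4 -0.5 -2.1] w 0.0191 t 12.1
```

```bash
python3 -m crank '[{"turn":[0,0,0],"slide":[-0.08,0,0],"fingers":-1},{"turn":[0,0,0],"slide":[-0.16,0,0],"fingers":-1},{"turn":[0,0,0],"slide":[-0.24,-0.001,0],"fingers":-1},{"turn":[0,0,0],"slide":[-0.279,-0.001,0.04],"fingers":-1},{"turn":[0,0,0],"slide":[-0.279,-0.001,0.09],"fingers":-1}]';python3 -m crank '[{"turn":[0,0,0],"slide":[0,0,0.03],"fingers":-1},{"turn":[0,0,0],"slide":[0,0,0.04],"fingers":-1},{"turn":[0,0,0],"slide":[0,0,0.05],"fingers":-1},{"turn":[0,0,0],"slide":[0,0,0.05],"fingers":-1},{"turn":[0,0,0],"slide":[0,0,0.05],"fingers":-1}]';python3 -c "
from h import *
im=grab_frame('scene')
crop('scene',im,(290,180,390,270),7,'c3.png')
tgt([*LOW[0][:2],.0235],-np.pi/2+RK[3])"
```

```text
t: 12.53
eef_pos: [0.4591, -0.005, 0.0712]
ee_rot: [-3.137, 0.003, -1.754]
force: [1.2, 0.3, -2.7]
width: 0.0187
t: 12.95
eef_pos: [0.4569, -0.0093, 0.0456]
ee_rot: [-3.141, 0.0, -1.759]
force: [-0.1, 0.9, -1.8]
width: 0.019
  k0 turn [-0.0002  0.0001 -0.0002] deg 0.1
  k1 turn [1.000e-04 3.000e-04 4.998e-01] deg 179.9
  k-1 turn [1.000e-04 3.000e-04 4.998e-01] deg 179.9
  slide [-0.0029  0.0034  0.0449] dist 0.023 | pos [ 0.4572 -0.0092  0.0459] rot [-3.141e+00  1.000e-03 -1.759e+00] q [ 0.41  0.21 -0.69  0.   -0.67 -0.6 ] F [-0.   0.9 -2.6] w 0.0189 t 13.0
```

View pics/c3.png

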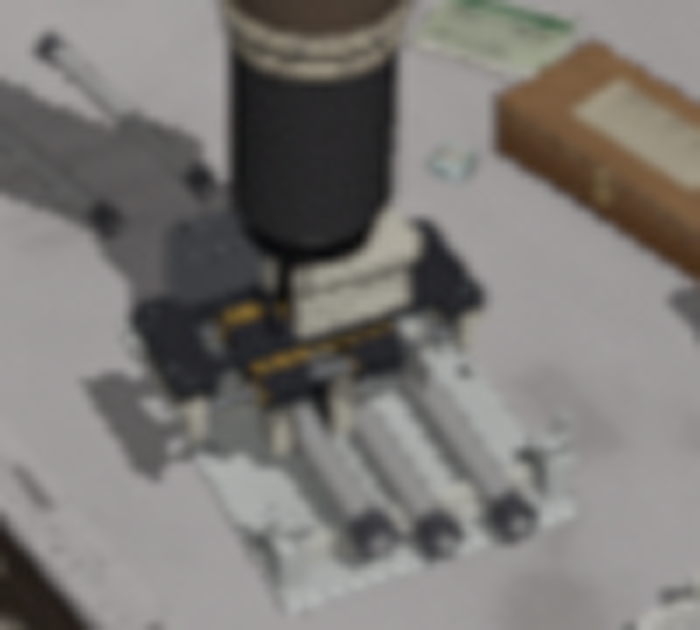

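```bash
python3 -m crank '[{"turn":[0,0,0],"slide":[-0.003,0.003,0.02],"fingers":-1},{"turn":[0,0,0],"slide":[-0.003,0.003,0.035],"fingers":-1},{"turn":[0,0,0],"slide":[-0.003,0.003,0.043],"fingers":-1},{"turn":[0,0,0],"slide":[-0.003,0.003,0.046],"fingers":-1},{"turn":[0,0,0],"slide":[-0.003,0.003,0.046],"fingers":-1}]'
```

```text
t: 13.42
eef_pos: [0.4562, -0.0074, 0.0231]
ee_rot: [-3.141, 0.0, -1.758]
force: [-1.3, -2.4, 7.4]
width: 0.0187
```

```bash
python3 -m crank '[{"turn":[0,0,0],"slide":[0,0,0],"fingers":-0.4},{"turn":[0,0,0],"slide":[0,0,0],"fingers":-0.4},{"turn":[0,0,0],"slide":[0,0,-0.01],"fingers":-0.4},{"turn":[0,0,0],"slide":[0,0,-0.08],"fingers":-0.4},{"turn":[0,0,0],"slide":[0,0,-0.16],"fingers":-0.4}]';python3 -m crank '[{"turn":[0,0,0],"slide":[0,0,-0.08],"fingers":-0.4},{"turn":[0,0,0],"slide":[0.05,0,-0.1],"fingers":-0.4},{"turn":[0,0,0],"slide":[0.13,0,-0.1],"fingers":-0.4},{"turn":[0,0,0],"slide":[0.21,0,-0.1],"fingers":-0.4},{"turn":[0,0,0],"slide":[0.29,0,-0.1],"fingers":-0.3}]';python3 -c "
from h import *
im=grab_frame('scene')
crop('scene',im,(290,180,390,270),7,'c4.png')
im=grab_frame('top')
crop('top',im,(390,150,510,260),6,'c5.png')
tgt([.608,-.295,.12],-np.pi/2-.101)"
```

```text
t: 13.83
eef_pos: [0.4535, -0.0081, 0.1016]
ee_rot: [3.136, -0.003, -1.759]
force: [0.5, 0.4, 0.8]
width: 0.0265
t: 14.25
eef_pos: [0.4281, -0.1509, 0.1535]
ee_rot: [-3.139, 0.001, -1.757]
force: [0.9, -0.4, 0.3]
width: 0.0287
  k0 turn [ 0.     -0.     -0.0146] deg 5.3
  k1 turn [-1.000e-04 -0.000e+00  4.854e-01] deg 174.7
  k-1 turn [-1.000e-04 -0.000e+00  4.854e-01] deg 174.7
  slide [ 0.2077 -0.41    0.0654] dist 0.232 | pos [ 0.4267 -0.1538  0.1527] rot [ 3.142 -0.    -1.764] q [ 0.09  0.06 -0.56  0.   -0.95 -0.28] F [ 0.7  0.7 -0.6] w 0.0301 t 14.3
```

View pics/c4.png

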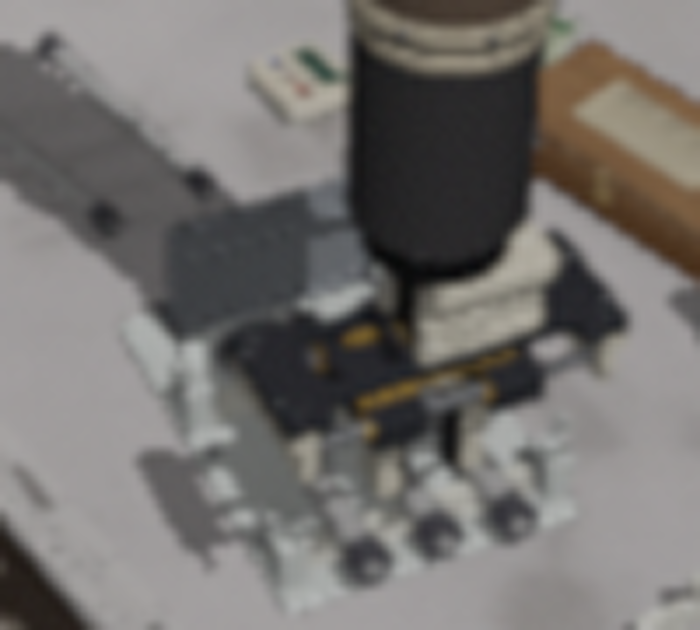

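View pics/c5.png

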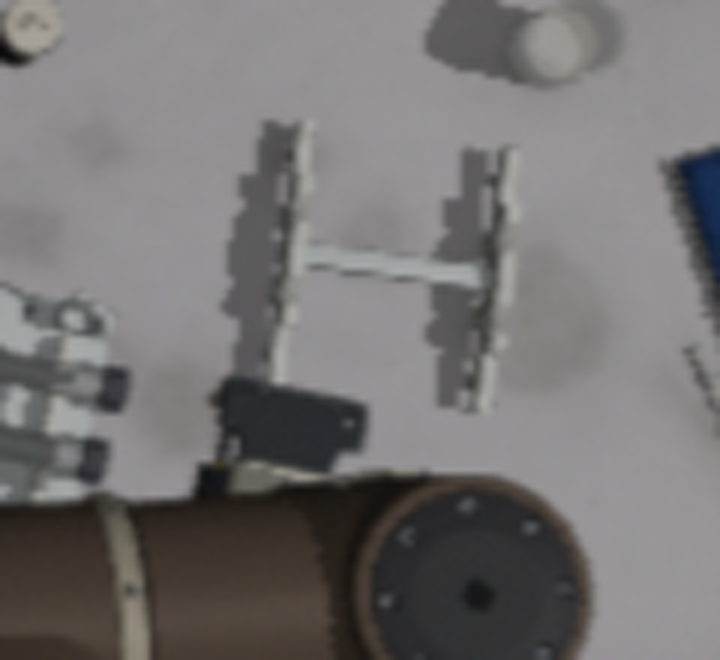

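Run:
```python
from h import *
cr=lambda p:(np.array(p)+.5)/6-.5+np.array((390,150))
a=unproj("top",cr([(309,125),(275,380),(512,150),(480,408)]),.040); print(a.round(4),a.mean(0))
for d in (a[0]-a[1],a[2]-a[3]): print("x axis yaw",np.arctan2(d[1],d[0]),np.linalg.norm(d))
d=(a[0]+a[1]-a[2]-a[3])/2; print("y yaw",np.arctan2(d[1],d[0])-np.pi/2,np.linalg.norm(d))
b=unproj("top",cr([(310,257),(478,275)]),.029);d=b[0]-b[1];print(b.mean(0),np.arctan2(d[1],d[0])-np.pi/2)
tgt([.608,-.295,.10],-np.pi/2-.115)
```

```text
[[ 0.6949 -0.2392  0.04  ]
 [ 0.5352 -0.2172  0.04  ]
 [ 0.681  -0.3659  0.04  ]
 [ 0.5197 -0.3442  0.04  ]] [ 0.60771687 -0.29164461  0.04      ]
x axis yaw -0.13695524936336118 0.16116770928039575
x axis yaw -0.13398311983386058 0.16275262656922246
y yaw -0.11523198941990231 0.12766650068823146
[ 0.60823199 -0.29493416  0.029     ] -0.09265052568735666
  k0 turn [ 0.     -0.     -0.0124] deg 4.5
  k1 turn [-1.000e-04 -0.000e+00  4.876e-01] deg 175.5
  k-1 turn [-1.000e-04 -0.000e+00  4.876e-01] deg 175.5
  slide [ 0.2077 -0.41    0.1054] dist 0.236 | pos [ 0.4267 -0.1538  0.1527] rot [ 3.142 -0.    -1.764] q [ 0.09  0.06 -0.56  0.   -0.95 -0.28] F [ 0.7  0.7 -0.6] w 0.0301 t 14.3
```

```bash
python3 -m crank '[{"turn":[0,0,-0.0124],"slide":[0.035,-0.073,0],"fingers":-0.2},{"turn":[0,0,-0.0124],"slide":[0.07,-0.145,0],"fingers":-0.2},{"turn":[0,0,-0.0124],"slide":[0.105,-0.215,0],"fingers":-0.2},{"turn":[0,0,-0.0124],"slide":[0.14,-0.29,0],"fingers":-0.2},{"turn":[0,0,-0.0124],"slide":[0.175,-0.36,0.05],"fingers":-0.2}]';python3 -c "
from h import *
tgt([.608,-.2935,.08],-np.pi/2-.115)"
```

```text
t: 14.77
eef_pos: [0.5906, -0.2692, 0.1341]
ee_rot: [-3.134, -0.002, -1.679]
force: [1.1, 0.4, 1.6]
width: 0.0351
  k0 turn [-0.0012 -0.0003  0.001 ] deg 0.6
  k1 turn [ 0.0005 -0.002  -0.499 ] deg 179.6
  k-1 turn [ 0.0005 -0.002  -0.499 ] deg 179.6
  slide [ 0.0443 -0.0391  0.1086] dist 0.062 | pos [ 0.5906 -0.2692  0.1341] rot [-3.134e+00 -2.000e-03 -1.679e+00] q [-0.13  0.38 -0.18  0.   -1.    0.02] F [1.1 0.4 1.6] w 0.0351 t 14.8
```

```bash
python3 -m crank '[{"turn":[0,0,0.001],"slide":[0.044,-0.039,0.03],"fingers":-0.2},{"turn":[0,0,0.001],"slide":[0.044,-0.039,0.07],"fingers":-0.2},{"turn":[0,0,0.001],"slide":[0.044,-0.039,0.1],"fingers":-0.2},{"turn":[0,0,0.001],"slide":[0.044,-0.039,0.1],"fingers":-0.2},{"turn":[0,0,0.001],"slide":[0.044,-0.039,0.1],"fingers":-0.2}]';python3 -c "
from h import *
im=grab_frame('scene')
crop('scene',im,(350,220,460,310),7,'d1.png')
tgt([.608,-.2935,.007],-np.pi/2-.115)"
```

```text
t: 15.18
eef_pos: [0.6022, -0.2906, 0.0792]
ee_rot: [3.139, -0.0, -1.687]
force: [-0.0, -0.1, 0.9]
width: 0.035
  k0 turn [-0.     -0.0001 -0.0001] deg 0.0
  k1 turn [-1.000e-04  0.000e+00  4.999e-01] deg 180.0
  k-1 turn [-1.000e-04  0.000e+00  4.999e-01] deg 180.0
  slide [ 0.0044 -0.0105  0.1471] dist 0.074 | pos [ 0.603  -0.2907  0.0806] rot [-3.141 -0.    -1.686] q [-0.16  0.47 -0.18  0.   -0.93  0.04] F [0.6 0.7 0.6] w 0.0348 t 15.2
```

View pics/d1.png

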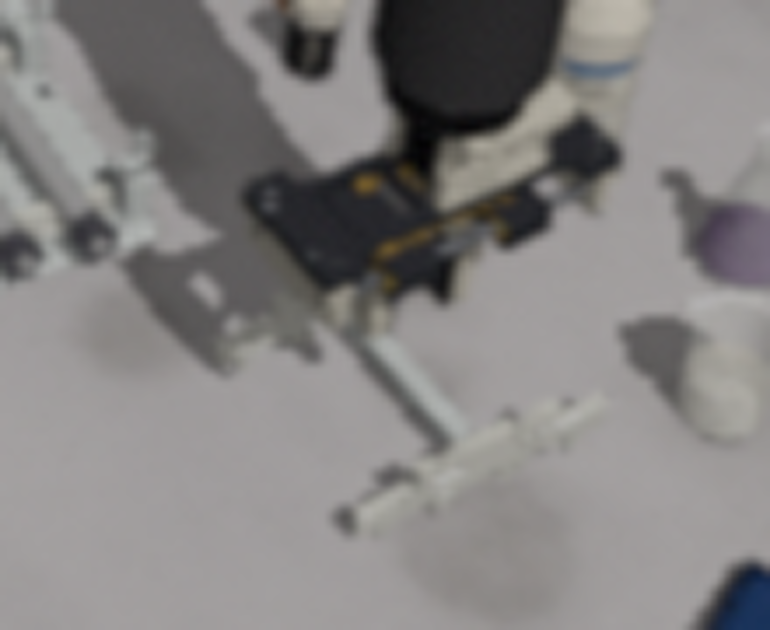

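```bash
python3 -m crank '[{"turn":[0,0,0],"slide":[0.004,-0.01,0.06],"fingers":-0.2},{"turn":[0,0,0],"slide":[0.004,-0.01,0.11],"fingers":-0.2},{"turn":[0,0,0],"slide":[0.004,-0.01,0.14],"fingers":-0.2},{"turn":[0,0,0],"slide":[0.004,-0.01,0.146],"fingers":-0.2},{"turn":[0,0,0],"slide":[0.004,-0.01,0.146],"fingers":-1}]'; python3 -m crank '[{"turn":[0,0,0],"slide":[0,0,0],"fingers":-1},{"turn":[0,0,0],"slide":[0,0,0],"fingers":-1},{"turn":[0,0,0],"slide":[0,0,0],"fingers":-1},{"turn":[0,0,0],"slide":[0,0,0],"fingers":-1},{"turn":[0,0,0],"slide":[0,0,0],"fingers":-1}]' 50
```

```text
t: 15.65
eef_pos: [0.6077, -0.2931, 0.0075]
ee_rot: [-3.141, -0.0, -1.686]
force: [1.0, 0.5, 0.1]
width: 0.0321
t: 16.07
eef_pos: [0.6086, -0.2936, 0.0087]
ee_rot: [-3.139, -0.0, -1.687]
force: [-0.9, 1.8, 6.9]
width: 0.0133
```

```bash
python3 -m crank '[{"turn":[0,0,0],"slide":[0,0,-0.02],"fingers":-1},{"turn":[0,0,0],"slide":[0,0,-0.08],"fingers":-1},{"turn":[0,0,0],"slide":[0,0,-0.15],"fingers":-1},{"turn":[0,0,0],"slide":[0,0,-0.22],"fingers":-1},{"turn":[0,0,0],"slide":[0,0,-0.24],"fingers":-1}]' 50;python3 -c "
from h import *
im=grab_frame('scene')
crop('scene',im,(350,200,460,290),7,'d2.png')
tgt([*fr(RK,[0,0,0])[0][:2],.13],-np.pi/2+RK[3])"
```

```text
t: 16.48
eef_pos: [0.6098, -0.2945, 0.1336]
ee_rot: [-3.134, -0.002, -1.686]
force: [2.9, -0.9, -1.2]
width: 0.0136
  k0 turn [-0.0014 -0.0002  0.0114] deg 4.1
  k1 turn [ 3.000e-04 -2.100e-03 -4.886e-01] deg 175.9
  k-1 turn [ 3.000e-04 -2.100e-03 -4.886e-01] deg 175.9
  slide [-0.5279  0.2807  0.0039] dist 0.299 | pos [ 0.61   -0.2944  0.1336] rot [-3.133e+00 -2.000e-03 -1.686e+00] q [-0.16  0.42 -0.11  0.   -1.03  0.05] F [ 1.3 -0.5 -1.2] w 0.0134 t 16.5
```

View pics/d2.png

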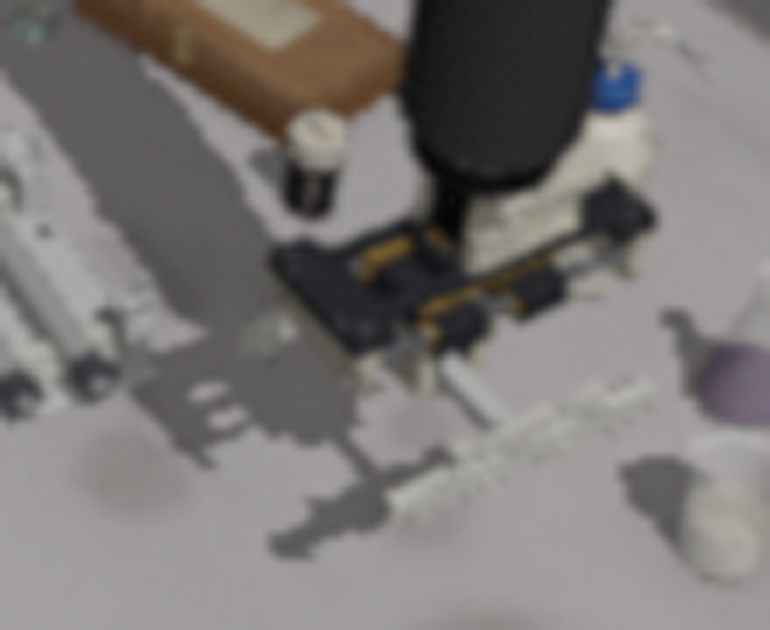

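```bash
python3 -m crank '[{"turn":[0,0,0.0114],"slide":[-0.07,0.037,0],"fingers":-1},{"turn":[0,0,0.0114],"slide":[-0.14,0.074,0],"fingers":-1},{"turn":[0,0,0.0114],"slide":[-0.21,0.11,0],"fingers":-1},{"turn":[0,0,0.0114],"slide":[-0.28,0.15,0],"fingers":-1},{"turn":[0,0,0.0114],"slide":[-0.35,0.187,0],"fingers":-1}]';python3 -c "
from h import *
tgt([*fr(RK,[0,0,0])[0][:2],.12],-np.pi/2+RK[3])"
```

```text
t: 16.95
eef_pos: [0.5326, -0.1075, 0.1258]
ee_rot: [3.14, -0.0, -1.76]
force: [1.7, 1.5, -2.7]
width: 0.0134
  k0 turn [ 0.0003 -0.     -0.0003] deg 0.1
  k1 turn [-0.     -0.0005  0.4997] deg 179.9
  k-1 turn [-0.     -0.0005  0.4997] deg 179.9
  slide [-0.1679  0.0964  0.0118] dist 0.097 | pos [ 0.5326 -0.1075  0.1258] rot [ 3.14 -0.   -1.76] q [ 0.16  0.23 -0.41 -0.   -0.92 -0.35] F [ 1.7  1.5 -2.7] w 0.0134 t 16.9
```

```bash
python3 -m crank '[{"turn":[0,0,0],"slide":[-0.08,0.046,0.01],"fingers":-1},{"turn":[0,0,0],"slide":[-0.168,0.096,0.02],"fingers":-1},{"turn":[0,0,0],"slide":[-0.168,0.096,0.05],"fingers":-1},{"turn":[0,0,0],"slide":[-0.168,0.096,0.06],"fingers":-1},{"turn":[0,0,0],"slide":[-0.168,0.096,0.06],"fingers":-1}]';python3 -c "
from h import *
im=grab_frame('scene')
crop('scene',im,(290,170,400,260),7,'d3.png')
tgt([*fr(RK,[0,0,0])[0][:2],.0415],-np.pi/2+RK[3])"
```

```text
t: 17.37
eef_pos: [0.5014, -0.0167, 0.0952]
ee_rot: [3.138, -0.001, -1.757]
force: [0.7, -0.7, -3.7]
width: 0.0137
  k0 turn [ 0.0003 -0.0002  0.0001] deg 0.1
  k1 turn [ 3.000e-04  5.000e-04 -4.999e-01] deg 180.0
  k-1 turn [ 3.000e-04  5.000e-04 -4.999e-01] deg 180.0
  slide [-0.0022  0.0031  0.1091] dist 0.055 | pos [ 0.5024 -0.0173  0.096 ] rot [ 3.140e+00 -1.000e-03 -1.757e+00] q [ 0.36  0.21 -0.53 -0.   -0.83 -0.54] F [-0.3 -1.2 -2.6] w 0.0136 t 17.4
```

View pics/d3.png

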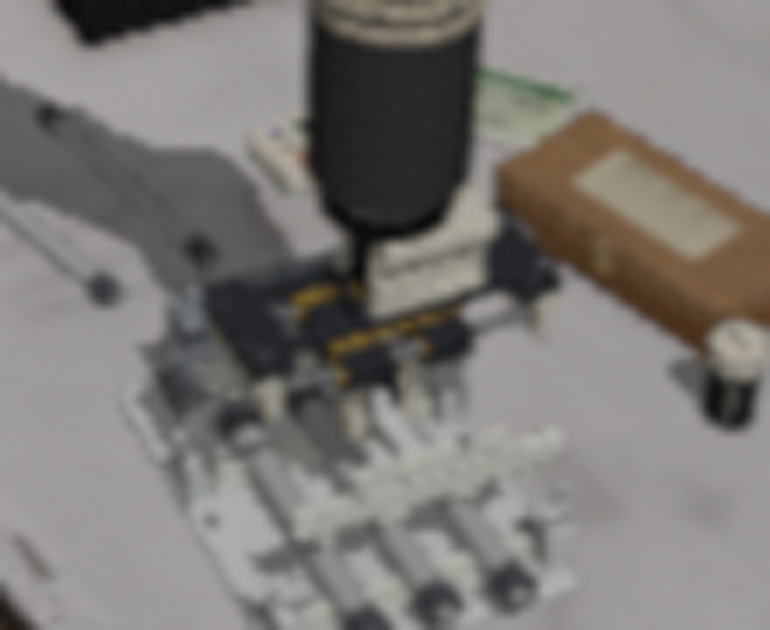

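Run:
```python
from h import *
im=grab_frame('scene')
s=get_state();e=s["eef_pos"]
p=[e[0],e[1],e[2]-.0085,s["ee_rot"][2]+np.pi/2]
L=[]
for y in(-.069,-.061):
  for z in (.044,.012):
    L.append((fr(p,[-.084,y,z])[0],fr(p,[.084,y,z])[0]))
for x in (-.084,.084):
  for z in(.044,.012): L.append((fr(p,[x,-.069,z])[0],fr(p,[x,-.061,z])[0]))
  L.append((fr(p,[x,-.069,.012])[0],fr(p,[x,-.069,.044])[0]))
for x in(-.007,.007): L.append((fr(p,[x,-.06,.029])[0],fr(p,[x,-.02,.029])[0]))
crop('scene',im,(320,215,385,262),12,'d4.png',lines=L)
Lr=[(fr(RK,a)[0],fr(RK,b)[0]) for a,b in rackmodel()]
crop('scene',im,(300,205,385,272),9,'d5.png',lines=Lr[:4]+Lr[4:26])
```

```text
(no output)
```

View pics/d4.png

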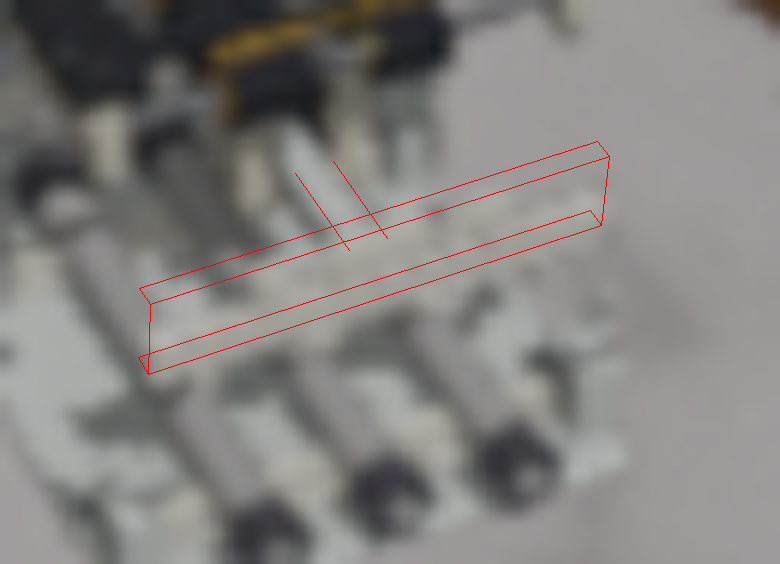

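View pics/d5.png

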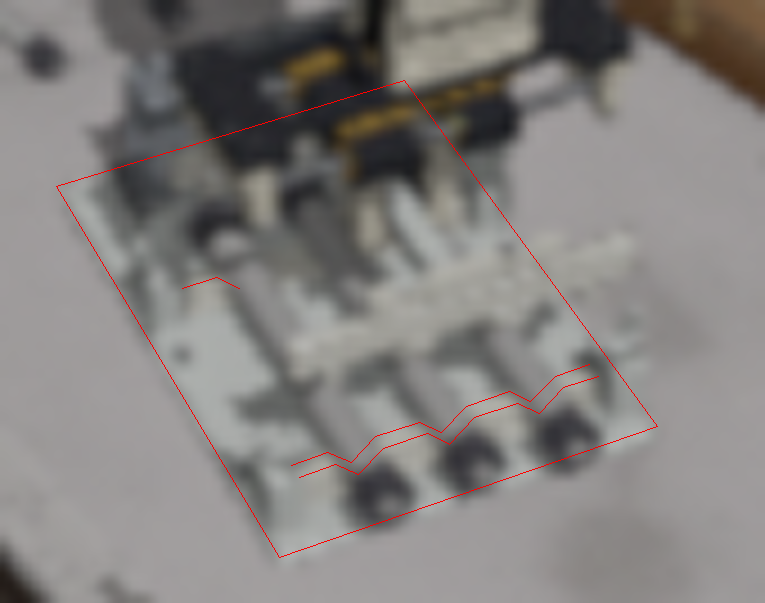

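Run:
```python
from h import *
im=cv2.imread("pics/scene0.png")[:,:,::-1]
p=[.608,-.2935,0,-.115]
L=[]
for s in(-1,1):
  for y in(-.069,-.061):
    y*=s
    for z in (.044,.012):
      L.append((fr(p,[-.084,y,z])[0],fr(p,[.084,y,z])[0]))
for x in(-.007,.007): L.append((fr(p,[x,-.06,.029])[0],fr(p,[x,.06,.029])[0]))
crop('scene',im,(375,250,440,300),12,'d6.png',lines=L)
im=cv2.imread("pics/top0.png")[:,:,::-1]
crop('top',im,(430,165,485,220),12,'d7.png',lines=L)
R2=[.501,-.0141,0,-.187]
Lr=[(fr(R2,a)[0],fr(R2,b)[0]) for a,b in rackmodel()]
crop('top',im,(325,180,415,255),8,'d8.png',lines=Lr)
```

View pics/d6.png

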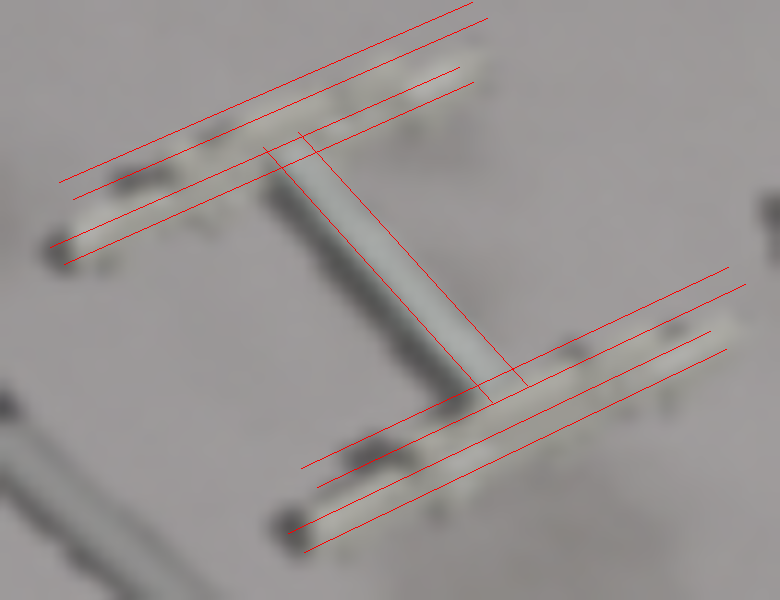

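View pics/d7.png

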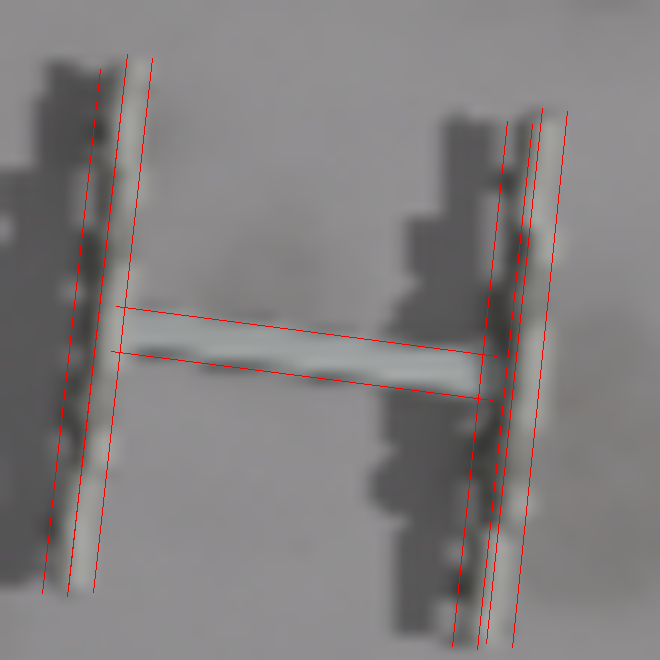

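View pics/d8.png

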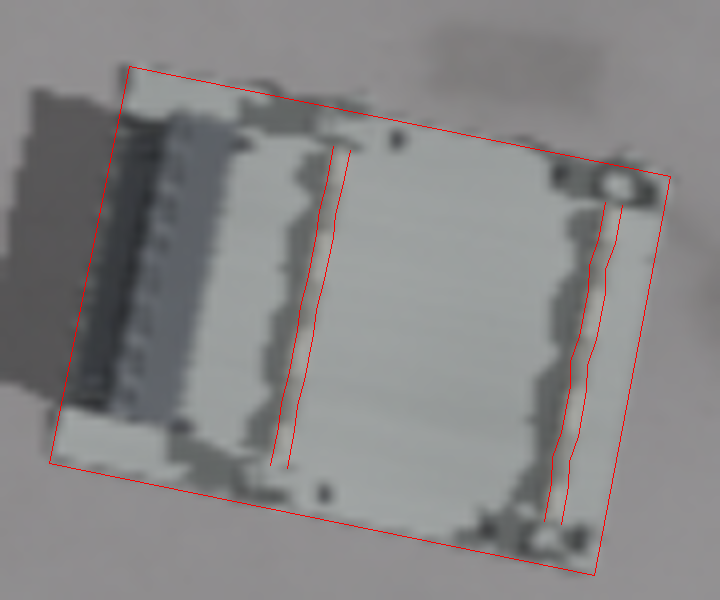

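```bash
python3 -m crank '[{"turn":[0,0,0],"slide":[-0.004,0.003,0.02],"fingers":-1},{"turn":[0,0,0],"slide":[-0.004,0.003,0.04],"fingers":-1},{"turn":[0,0,0],"slide":[-0.004,0.003,0.055],"fingers":-1},{"turn":[0,0,0],"slide":[-0.004,0.003,0.06],"fingers":-1},{"turn":[0,0,0],"slide":[-0.004,0.003,0.06],"fingers":-1}]';python3 -c "
from h import *
im=grab_frame('scene')
crop('scene',im,(300,195,390,265),8,'d9.png')
tgt([.501,-.015,.0405],-np.pi/2+RK[3])"
```

```text
t: 17.88
eef_pos: [0.5017, -0.0158, 0.0659]
ee_rot: [3.14, -0.001, -1.759]
force: [0.0, 0.2, -1.5]
width: 0.0134
  k0 turn [ 0.0001 -0.0001 -0.0002] deg 0.1
  k1 turn [-2.000e-04 -2.000e-04  4.998e-01] deg 179.9
  k-1 turn [-2.000e-04 -2.000e-04  4.998e-01] deg 179.9
  slide [-0.0008  0.0023  0.0518] dist 0.026 | pos [ 0.5021 -0.0156  0.0664] rot [ 3.141e+00 -1.000e-03 -1.759e+00] q [ 0.36  0.25 -0.57  0.   -0.76 -0.55] F [ 0.3 -0.3 -2.6] w 0.0134 t 17.9
```

View pics/d9.png

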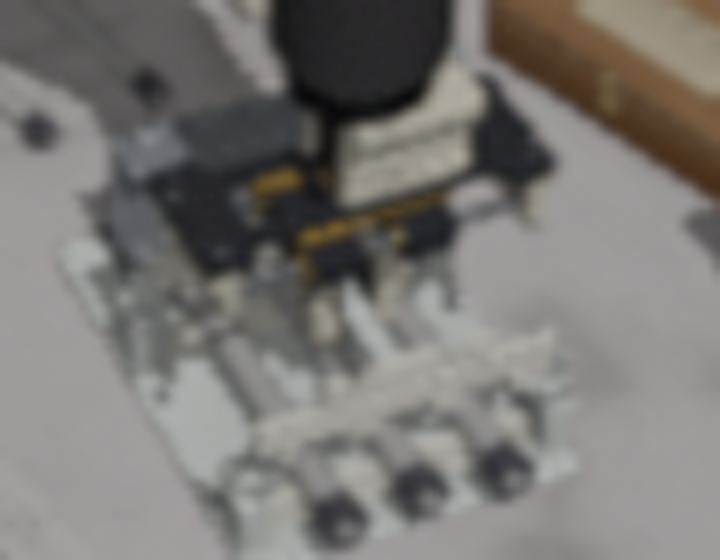

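Looks lined up: comb ends (scene ~(331,249) and (371,237)) sit above the corner nests. Descend gently.

```bash
python3 -m crank '[{"turn":[0,0,0],"slide":[-0.001,0.002,0.01],"fingers":-1},{"turn":[0,0,0],"slide":[-0.001,0.002,0.02],"fingers":-1},{"turn":[0,0,0],"slide":[-0.001,0.002,0.03],"fingers":-1},{"turn":[0,0,0],"slide":[-0.001,0.002,0.034],"fingers":-1},{"turn":[0,0,0],"slide":[-0.001,0.002,0.034],"fingers":-1}]'; python3 -m crank '[{"turn":[0,0,0],"slide":[0,0,0.008],"fingers":-1},{"turn":[0,0,0],"slide":[0,0,0.014],"fingers":-1},{"turn":[0,0,0],"slide":[0,0,0.017],"fingers":-1},{"turn":[0,0,0],"slide":[0,0,0.017],"fingers":-1}]'
```

```text
t: 18.35
eef_pos: [0.5008, -0.0145, 0.0491]
ee_rot: [3.14, -0.001, -1.758]
force: [0.1, -0.2, -2.8]
width: 0.0134
t: 18.68
eef_pos: [0.5012, -0.0144, 0.041]
ee_rot: [3.141, -0.0, -1.758]
force: [0.3, -0.6, -2.4]
width: 0.0134
```

```bash
python3 -m crank '[{"turn":[0,0,0],"slide":[0,0,0.002],"fingers":-1},{"turn":[0,0,0],"slide":[0,0,0.004],"fingers":-1},{"turn":[0,0,0],"slide":[0,0,0.005],"fingers":-1},{"turn":[0,0,0],"slide":[0,0,0.005],"fingers":-1}]'
```

```text
t: 19.02
eef_pos: [0.5014, -0.0144, 0.0406]
ee_rot: [-3.141, 0.0, -1.758]
force: [-8.7, 1.1, 18.9]
width: 0.0131
```

```bash
python3 -m crank '[{"turn":[0,0,0],"slide":[0,0,-0.003],"fingers":-0.5},{"turn":[0,0,0],"slide":[0,0,-0.003],"fingers":-0.45},{"turn":[0,0,0],"slide":[0,0,-0.01],"fingers":-0.45},{"turn":[0,0,0],"slide":[0,0,-0.07],"fingers":-0.45},{"turn":[0,0,0],"slide":[0,0,-0.15],"fingers":-0.4}]';python3 -m crank '[{"turn":[0,0,0],"slide":[0,0,-0.08],"fingers":-0.4},{"turn":[0,0,0],"slide":[0,0,-0.12],"fingers":-0.4},{"turn":[0,0,0],"slide":[-0.07,0,-0.12],"fingers":-0.4},{"turn":[0,0,0],"slide":[-0.15,0,-0.12],"fingers":-0.4},{"turn":[0,0,0],"slide":[-0.23,0,-0.12],"fingers":-0.3}]';python3 -c "
from h import *
im=grab_frame('scene')
crop('scene',im,(300,185,390,265),8,'e1.png')
im=grab_frame('top')
crop('top',im,(240,180,370,270),6,'e2.png')
tgt([.4792,.3498,.15],-np.pi/2+.084)"
```

```text
t: 19.43
eef_pos: [0.4991, -0.0151, 0.112]
ee_rot: [3.135, -0.003, -1.759]
force: [1.4, 0.6, -0.2]
width: 0.0253
t: 19.85
eef_pos: [0.5232, 0.0995, 0.175]
ee_rot: [-3.14, 0.002, -1.761]
force: [2.5, -0.3, 0.4]
width: 0.0289
  k0 turn [-0.0003  0.0001 -0.0427] deg 15.4
  k1 turn [2.000e-04 4.000e-04 4.573e-01] deg 164.6
  k-1 turn [2.000e-04 4.000e-04 4.573e-01] deg 164.6
  slide [-0.469   0.1793  0.0487] dist 0.252 | pos [0.5243 0.1028 0.1742] rot [-3.140e+00  1.000e-03 -1.755e+00] q [ 0.56  0.17 -0.37  0.   -1.03 -0.75] F [-0.2 -0.9 -0.5] w 0.0306 t 19.9
```

View pics/e1.png

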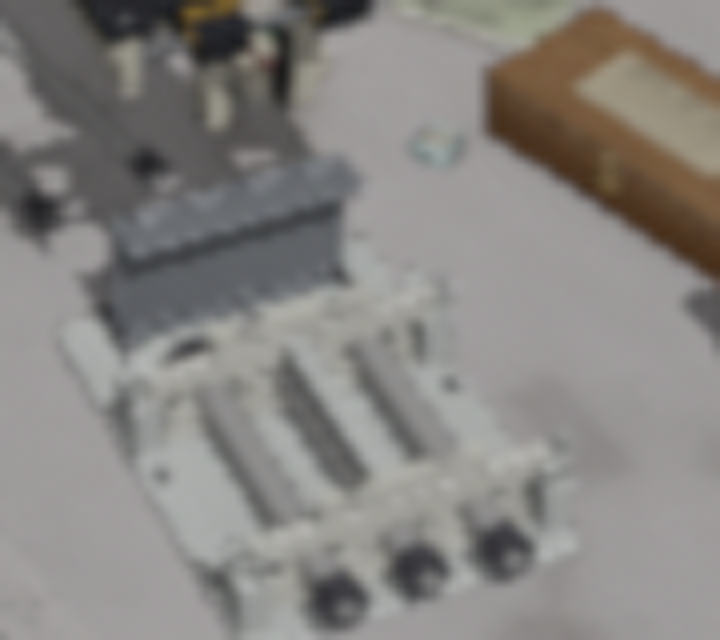

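View pics/e2.png

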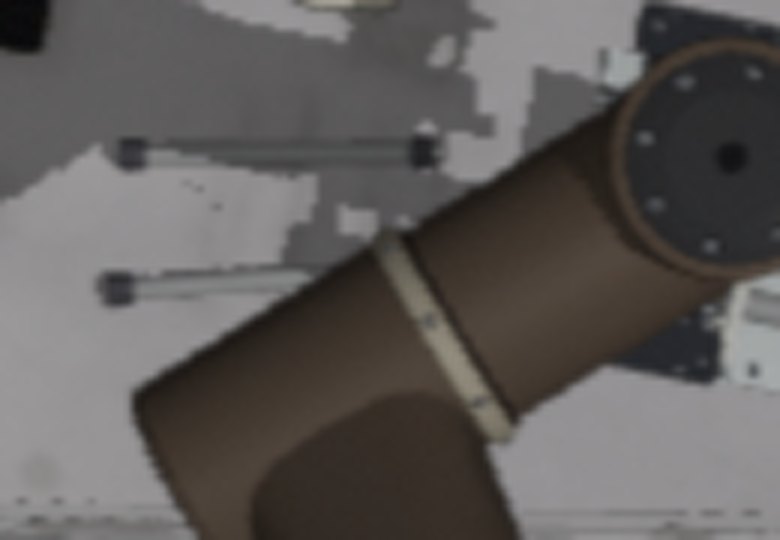

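```bash
python3 -m crank '[{"turn":[0,0,-0.0427],"slide":[-0.078,0.03,0],"fingers":0},{"turn":[0,0,-0.0427],"slide":[-0.156,0.06,0],"fingers":0},{"turn":[0,0,-0.0427],"slide":[-0.235,0.09,0],"fingers":0},{"turn":[0,0,-0.0427],"slide":[-0.31,0.12,0.02],"fingers":0},{"turn":[0,0,-0.0427],"slide":[-0.39,0.15,0.04],"fingers":0}]';python3 -c "
from h import *
tgt([.4792,.3498,.085],-np.pi/2+.084)"
```

```text
t: 20.37
eef_pos: [0.4856, 0.3033, 0.155]
ee_rot: [-3.14, 0.001, -1.49]
force: [0.7, -1.2, -0.4]
width: 0.044
  k0 turn [-0.0002  0.0002 -0.0005] deg 0.2
  k1 turn [3.000e-04 3.000e-04 4.995e-01] deg 179.8
  k-1 turn [3.000e-04 3.000e-04 4.995e-01] deg 179.8
  slide [-0.0935  0.0054  0.1401] dist 0.084 | pos [0.4856 0.3033 0.155 ] rot [-3.14e+00  1.00e-03 -1.49e+00] q [ 0.9   0.25 -0.32  0.   -1.   -0.82] F [ 0.7 -1.2 -0.4] w 0.0440 t 20.4
```

```bash
python3 -m crank '[{"turn":[0,0,0],"slide":[-0.06,0.003,0.03],"fingers":0},{"turn":[0,0,0],"slide":[-0.093,0.005,0.07],"fingers":0},{"turn":[0,0,0],"slide":[-0.093,0.005,0.12],"fingers":0},{"turn":[0,0,0],"slide":[-0.093,0.005,0.14],"fingers":0},{"turn":[0,0,0],"slide":[-0.093,0.005,0.14],"fingers":0}]';python3 -c "
from h import *
im=grab_frame('scene')
crop('scene',im,(240,150,350,230),7,'e3.png')
tgt([.4792,.3498,.0035],-np.pi/2+.084)"
```

```text
t: 20.78
eef_pos: [0.4783, 0.3459, 0.0817]
ee_rot: [3.138, -0.004, -1.49]
force: [0.1, -0.4, 0.1]
width: 0.0435
  k0 turn [ 0.0003 -0.0004 -0.0006] deg 0.3
  k1 turn [-0.0006 -0.0005  0.4994] deg 179.8
  k-1 turn [-0.0006 -0.0005  0.4994] deg 179.8
  slide [-0.0072 -0.0005  0.1601] dist 0.080 | pos [0.4794 0.3464 0.0836] rot [ 3.14e+00 -2.00e-03 -1.49e+00] q [ 0.96  0.35 -0.35  0.   -0.87 -0.88] F [0.2 0.4 1.2] w 0.0439 t 20.8
```

View pics/e3.png

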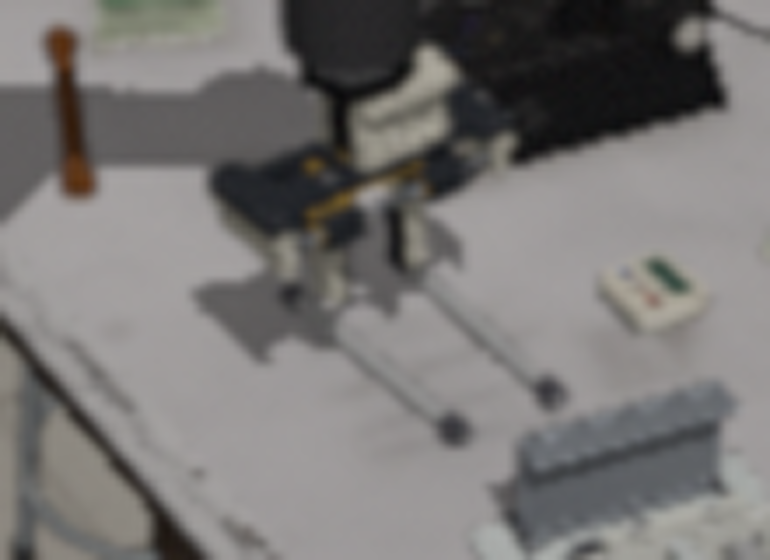

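```bash
python3 -m crank '[{"turn":[0,0,0],"slide":[-0.007,0,0.06],"fingers":0},{"turn":[0,0,0],"slide":[-0.007,0,0.12],"fingers":0},{"turn":[0,0,0],"slide":[-0.007,0,0.155],"fingers":0},{"turn":[0,0,0],"slide":[-0.007,0,0.16],"fingers":0},{"turn":[0,0,0],"slide":[-0.007,0,0.16],"fingers":-0.5}]'; python3 -m crank '[{"turn":[0,0,0],"slide":[0,0,0],"fingers":-1},{"turn":[0,0,0],"slide":[0,0,0],"fingers":-1},{"turn":[0,0,0],"slide":[0,0,0],"fingers":-1},{"turn":[0,0,0],"slide":[0,0,0],"fingers":-1},{"turn":[0,0,0],"slide":[0,0,0],"fingers":-1}]' 40;  python3 -m crank '[{"turn":[0,0,0],"slide":[0,0,0],"fingers":-1},{"turn":[0,0,0],"slide":[0,0,-0.05],"fingers":-1},{"turn":[0,0,0],"slide":[0,0,-0.12],"fingers":-1},{"turn":[0,0,0],"slide":[0,0,-0.2],"fingers":-1},{"turn":[0,0,0],"slide":[0,0,-0.28],"fingers":-1}]' 40;python3 -c "
from h import *
im=grab_frame('scene')
crop('scene',im,(240,130,350,230),7,'e4.png')
RK[0:2]=.501,-.0145
tgt(fr(RK,[-.026,0,.16])[0],-np.pi/2+RK[3])
tgt(fr(RK,[.026,0,.16])[0],-np.pi/2+RK[3])"
```

```text
t: 21.25
eef_pos: [0.48, 0.3505, 0.0051]
ee_rot: [-3.142, -0.001, -1.491]
force: [0.5, -0.1, 0.1]
width: 0.0407
t: 21.67
eef_pos: [0.4798, 0.3515, 0.0056]
ee_rot: [-3.14, 0.001, -1.49]
force: [-1.7, -0.2, 5.4]
width: 0.0132
t: 22.08
eef_pos: [0.4788, 0.3503, 0.1456]
ee_rot: [3.14, -0.001, -1.49]
force: [0.9, 0.9, -0.9]
width: 0.0126
  k0 turn [-0.0013  0.0012  0.0429] deg 15.5
  k1 turn [-0.0017 -0.0019 -0.4571] deg 164.6
  k-1 turn [-0.0017 -0.0019 -0.4571] deg 164.6
  slide [ 0.7226  0.0736 -0.0151] dist 0.363 | pos [0.4824 0.3535 0.1551] rot [-3.133  0.006 -1.488] q [ 0.96  0.28 -0.27  0.   -1.01 -0.88] F [2.4 2.9 9.1] w 0.0126 t 22.1
  k0 turn [-0.0013  0.0012  0.0429] deg 15.5
  k1 turn [-0.0017 -0.0019 -0.4571] deg 164.6
  k-1 turn [-0.0017 -0.0019 -0.4571] deg 164.6
  slide [ 0.7502 -0.0266 -0.0144] dist 0.375 | pos [0.4824 0.3535 0.1551] rot [-3.133  0.006 -1.488] q [ 0.96  0.28 -0.27  0.   -1.01 -0.88] F [2.4 2.9 9.1] w 0.0126 t 22.1
```

View pics/e4.png

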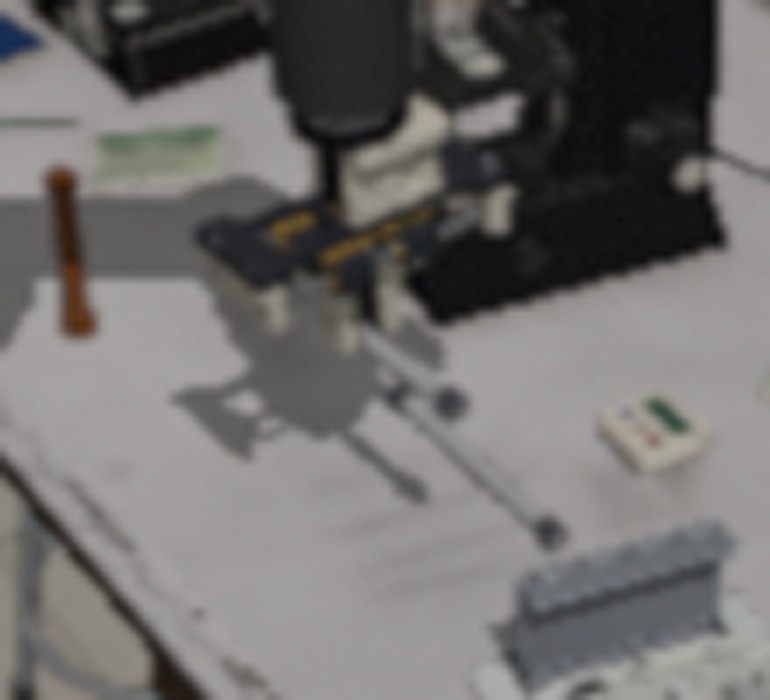

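```bash
sed -i 's/^LOW=/RK[0:2]=.501,-.0145\nLOW=/' h.py; python3 -m crank '[{"turn":[0,0,0.0429],"slide":[0.08,-0.003,-0.015],"fingers":-1},{"turn":[0,0,0.0429],"slide":[0.16,-0.006,-0.015],"fingers":-1},{"turn":[0,0,0.0429],"slide":[0.24,-0.009,-0.015],"fingers":-1},{"turn":[0,0,0.0429],"slide":[0.32,-0.011,-0.015],"fingers":-1},{"turn":[0,0,0.0429],"slide":[0.4,-0.014,-0.015],"fingers":-1}]';python3 -c "
from h import *
tgt(fr(RK,[.026,0,.15])[0],-np.pi/2+RK[3])"
```

```text
t: 22.55
eef_pos: [0.502, 0.1505, 0.152]
ee_rot: [-3.141, 0.0, -1.759]
force: [0.7, -0.9, -1.0]
width: 0.0131
  k0 turn [-0.      0.0001 -0.0002] deg 0.1
  k1 turn [1.000e-04 0.000e+00 4.998e-01] deg 179.9
  k-1 turn [1.000e-04 0.000e+00 4.998e-01] deg 179.9
  slide [ 0.3245 -0.1119  0.0039] dist 0.172 | pos [0.502  0.1505 0.152 ] rot [-3.141  0.    -1.759] q [ 0.67  0.17 -0.42 -0.   -0.97 -0.85] F [ 0.7 -0.9 -1. ] w 0.0131 t 22.6
```

```bash
python3 -m crank '[{"turn":[0,0,0],"slide":[0.08,-0.028,0],"fingers":-1},{"turn":[0,0,0],"slide":[0.16,-0.056,0],"fingers":-1},{"turn":[0,0,0],"slide":[0.24,-0.084,0],"fingers":-1},{"turn":[0,0,0],"slide":[0.3245,-0.112,0.02],"fingers":-1},{"turn":[0,0,0],"slide":[0.3245,-0.112,0.06],"fingers":-1}]';python3 -m crank '[{"turn":[0,0,0],"slide":[0,0,0.02],"fingers":-1},{"turn":[0,0,0],"slide":[0,0,0.03],"fingers":-1},{"turn":[0,0,0],"slide":[0,0,0.03],"fingers":-1},{"turn":[0,0,0],"slide":[0,0,0.03],"fingers":-1}]';python3 -c "
from h import *
im=grab_frame('scene')
crop('scene',im,(300,185,390,265),8,'e5.png')
tgt(fr(RK,[.026,0,.0725])[0],-np.pi/2+RK[3])"
```

```text
t: 22.97
eef_pos: [0.5287, -0.0221, 0.124]
ee_rot: [-3.137, 0.001, -1.763]
force: [1.7, 0.4, -1.1]
width: 0.013
t: 23.3
eef_pos: [0.5273, -0.0168, 0.1072]
ee_rot: [-3.142, -0.0, -1.758]
force: [-0.4, 0.5, -1.2]
width: 0.013
  k0 turn [-0.0001  0.     -0.    ] deg 0.0
  k1 turn [1.e-04 2.e-04 5.e-01] deg 180.0
  k-1 turn [1.e-04 2.e-04 5.e-01] deg 180.0
  slide [0.0058 0.0011 0.0702] dist 0.035 | pos [ 0.5276 -0.0166  0.1076] rot [-3.141  0.    -1.758] q [ 0.34  0.23 -0.47  0.   -0.87 -0.53] F [-0.3 -0.  -0.5] w 0.0128 t 23.4
```

View pics/e5.png

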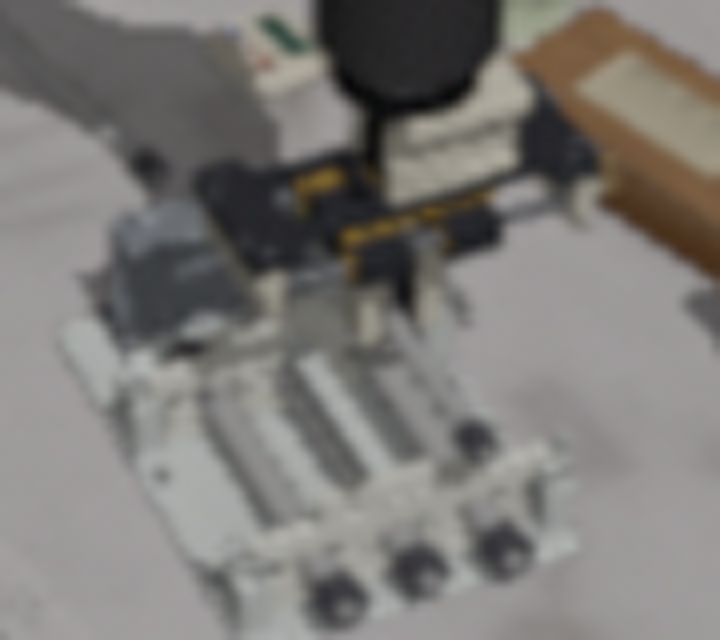

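```bash
python3 -m crank '[{"turn":[0,0,0],"slide":[0.005,0.001,0.02],"fingers":-1},{"turn":[0,0,0],"slide":[0.005,0.001,0.04],"fingers":-1},{"turn":[0,0,0],"slide":[0.005,0.001,0.055],"fingers":-1},{"turn":[0,0,0],"slide":[0.005,0.001,0.062],"fingers":-1},{"turn":[0,0,0],"slide":[0.005,0.001,0.062],"fingers":-1}]';python3 -m crank '[{"turn":[0,0,0],"slide":[0,0,0.004],"fingers":-1},{"turn":[0,0,0],"slide":[0,0,0.008],"fingers":-1},{"turn":[0,0,0],"slide":[0,0,0.009],"fingers":-1},{"turn":[0,0,0],"slide":[0,0,0.009],"fingers":-1}]'
```

```text
t: 23.77
eef_pos: [0.5257, -0.02, 0.0749]
ee_rot: [3.14, -0.001, -1.759]
force: [-0.4, 0.1, -2.3]
width: 0.0126
t: 24.1
eef_pos: [0.5269, -0.02, 0.0727]
ee_rot: [-3.14, 0.0, -1.759]
force: [-2.6, 0.1, 8.6]
width: 0.0128
```

```bash
python3 -m crank '[{"turn":[0,0,0],"slide":[0,0,0],"fingers":-0.5},{"turn":[0,0,0],"slide":[0,0,0],"fingers":-0.45},{"turn":[0,0,0],"slide":[0,0,-0.01],"fingers":-0.4},{"turn":[0,0,0],"slide":[0,0,-0.07],"fingers":-0.4},{"turn":[0,0,0],"slide":[0,0,-0.15],"fingers":-0.4}]';python3 -m crank '[{"turn":[0,0,0],"slide":[0,0,0],"fingers":-0.4},{"turn":[0,0,0],"slide":[-0.07,0,0],"fingers":-0.4},{"turn":[0,0,0],"slide":[-0.15,0,0],"fingers":-0.3},{"turn":[0,0,0],"slide":[-0.23,0,0],"fingers":-0.2},{"turn":[0,0,0],"slide":[-0.3,0,0],"fingers":0}]';python3 -c "
from h import *
im=grab_frame('scene')
crop('scene',im,(300,185,390,265),8,'e6.png')
im=grab_frame('top')
crop('top',im,(240,180,370,270),6,'e7.png')
tgt([.5585,.3447,.15],-np.pi/2+.019)"
```

```text
t: 24.52
eef_pos: [0.5238, -0.0206, 0.1447]
ee_rot: [3.135, -0.003, -1.76]
force: [1.5, 0.5, 0.4]
width: 0.0257
t: 24.93
eef_pos: [0.5547, 0.1293, 0.1472]
ee_rot: [-3.14, 0.001, -1.76]
force: [-0.4, -0.4, -0.3]
width: 0.0369
  k0 turn [-0.0003  0.0002 -0.0325] deg 11.7
  k1 turn [2.000e-04 4.000e-04 4.675e-01] deg 168.3
  k-1 turn [2.000e-04 4.000e-04 4.675e-01] deg 168.3
  slide [-0.4199  0.073  -0.0061] dist 0.213 | pos [0.5557 0.1316 0.1468] rot [-3.140e+00  1.000e-03 -1.756e+00] q [ 0.58  0.25 -0.33  0.   -0.98 -0.76] F [ 0.4 -1.  -1.3] w 0.0420 t 25.0
```

View pics/e6.png

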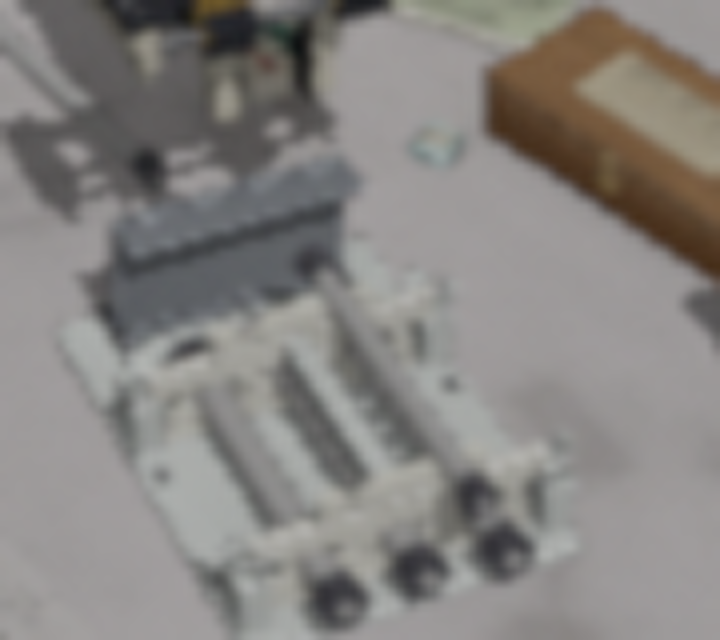

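View pics/e7.png

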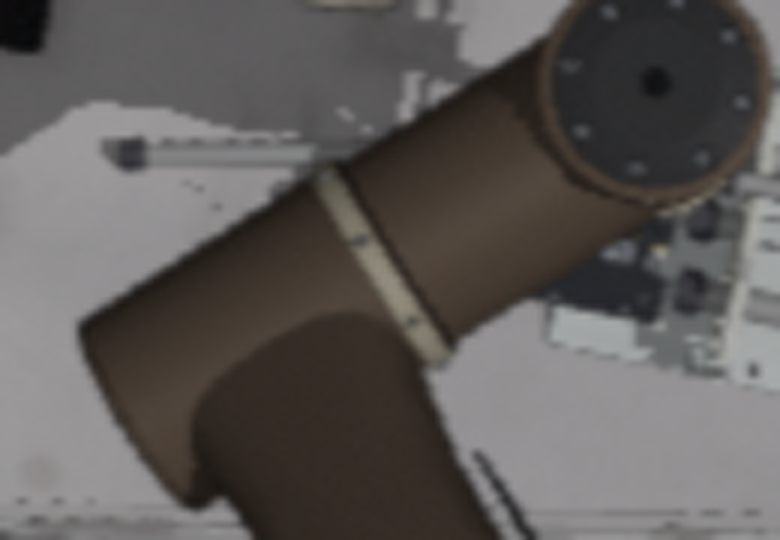

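```bash
python3 -m crank '[{"turn":[0,0,-0.0325],"slide":[-0.08,0.014,0],"fingers":0},{"turn":[0,0,-0.0325],"slide":[-0.16,0.028,0],"fingers":0},{"turn":[0,0,-0.0325],"slide":[-0.24,0.042,0],"fingers":0},{"turn":[0,0,-0.0325],"slide":[-0.32,0.056,0],"fingers":0},{"turn":[0,0,-0.0325],"slide":[-0.4,0.07,0],"fingers":0}]';python3 -c "
from h import *
tgt([.5585,.3447,.085],-np.pi/2+.019)"
```

```text
t: 25.45
eef_pos: [0.5573, 0.3319, 0.1468]
ee_rot: [-3.141, 0.0, -1.556]
force: [0.7, -0.3, -0.4]
width: 0.0439
  k0 turn [-0.0001  0.     -0.0006] deg 0.2
  k1 turn [1.000e-04 1.000e-04 4.994e-01] deg 179.8
  k-1 turn [1.000e-04 1.000e-04 4.994e-01] deg 179.8
  slide [-0.0256 -0.0028  0.1236] dist 0.063 | pos [0.5573 0.3319 0.1468] rot [-3.141  0.    -1.556] q [ 0.84  0.37 -0.16  0.   -1.04 -0.82] F [ 0.7 -0.3 -0.4] w 0.0439 t 25.4
```

```bash
python3 -m crank '[{"turn":[0,0,0],"slide":[-0.025,-0.002,0.04],"fingers":0},{"turn":[0,0,0],"slide":[-0.025,-0.002,0.09],"fingers":0},{"turn":[0,0,0],"slide":[-0.025,-0.002,0.12],"fingers":0},{"turn":[0,0,0],"slide":[-0.025,-0.002,0.12],"fingers":0},{"turn":[0,0,0],"slide":[-0.025,-0.002,0.12],"fingers":0}]';python3 -c "
from h import *
im=grab_frame('scene')
crop('scene',im,(240,130,350,230),7,'f1.png')
tgt([.5585,.3447,.004],-np.pi/2+.019)"
```

```text
t: 25.87
eef_pos: [0.5581, 0.3422, 0.086]
ee_rot: [3.14, -0.002, -1.555]
force: [0.4, 0.7, 0.3]
width: 0.0438
  k0 turn [-0.0001  0.     -0.0006] deg 0.2
  k1 turn [0.000e+00 2.000e-04 4.994e-01] deg 179.8
  k-1 turn [0.000e+00 2.000e-04 4.994e-01] deg 179.8
  slide [-0.0039  0.0007  0.1665] dist 0.083 | pos [0.5588 0.3427 0.0872] rot [-3.141  0.    -1.555] q [ 0.85  0.44 -0.2   0.   -0.93 -0.83] F [-0.3 -0.3  0.3] w 0.0438 t 25.9
```

View pics/f1.png

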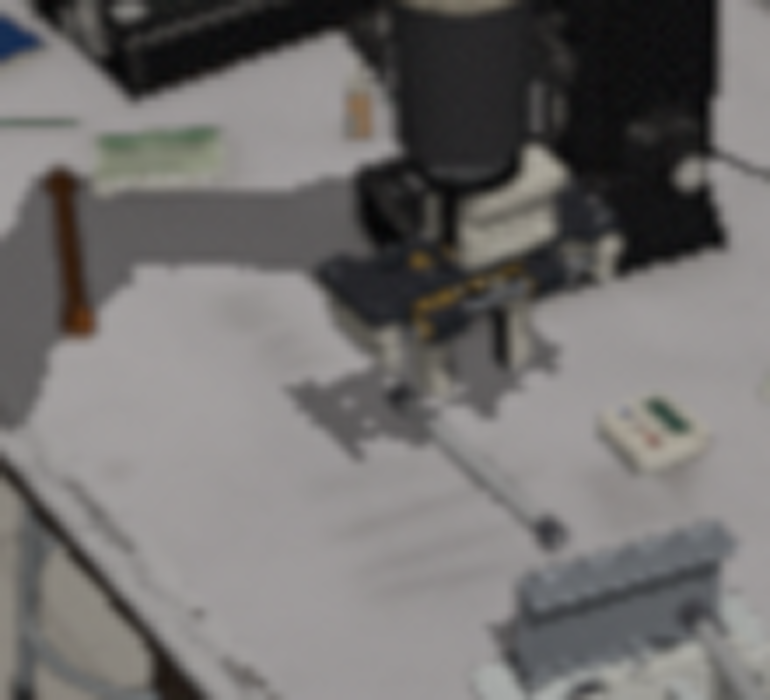

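```bash
python3 -m crank '[{"turn":[0,0,0],"slide":[-0.003,0,0.06],"fingers":0},{"turn":[0,0,0],"slide":[-0.003,0,0.12],"fingers":0},{"turn":[0,0,0],"slide":[-0.003,0,0.16],"fingers":0},{"turn":[0,0,0],"slide":[-0.003,0,0.166],"fingers":0},{"turn":[0,0,0],"slide":[-0.003,0,0.166],"fingers":-0.5}]'; python3 -m crank '[{"turn":[0,0,0],"slide":[0,0,0],"fingers":-1},{"turn":[0,0,0],"slide":[0,0,0],"fingers":-1},{"turn":[0,0,0],"slide":[0,0,0],"fingers":-1},{"turn":[0,0,0],"slide":[0,0,0],"fingers":-1},{"turn":[0,0,0],"slide":[0,0,0],"fingers":-1}]' 40;  python3 -m crank '[{"turn":[0,0,0],"slide":[0,0,0],"fingers":-1},{"turn":[0,0,0],"slide":[0,0,-0.05],"fingers":-1},{"turn":[0,0,0],"slide":[0,0,-0.12],"fingers":-1},{"turn":[0,0,0],"slide":[0,0,-0.2],"fingers":-1},{"turn":[0,0,0],"slide":[0,0,-0.28],"fingers":-1}]' 40;python3 -c "
from h import *
im=grab_frame('scene')
crop('scene',im,(240,130,350,230),7,'f2.png')
tgt(fr(RK,[-.026,0,.155])[0],-np.pi/2+RK[3])"
```

```text
t: 26.33
eef_pos: [0.5586, 0.344, 0.0038]
ee_rot: [3.141, -0.001, -1.556]
force: [-0.1, 0.7, 0.3]
width: 0.0406
t: 26.75
eef_pos: [0.5586, 0.3448, 0.0048]
ee_rot: [-3.14, 0.001, -1.555]
force: [-2.1, 0.3, 6.1]
width: 0.0126
t: 27.17
eef_pos: [0.5575, 0.3437, 0.1443]
ee_rot: [3.14, -0.001, -1.556]
force: [1.4, 1.2, -2.5]
width: 0.0129
  k0 turn [-0.0014  0.0011  0.0325] deg 11.7
  k1 turn [-0.0016 -0.002  -0.4675] deg 168.3
  k-1 turn [-0.0016 -0.002  -0.4675] deg 168.3
  slide [ 0.709  0.184 -0.007] dist 0.366 | pos [0.5615 0.3463 0.1544] rot [-3.132  0.006 -1.554] q [ 0.85  0.38 -0.13  0.   -1.05 -0.83] F [4.1 2.2 7.4] w 0.0129 t 27.2
```

View pics/f2.png

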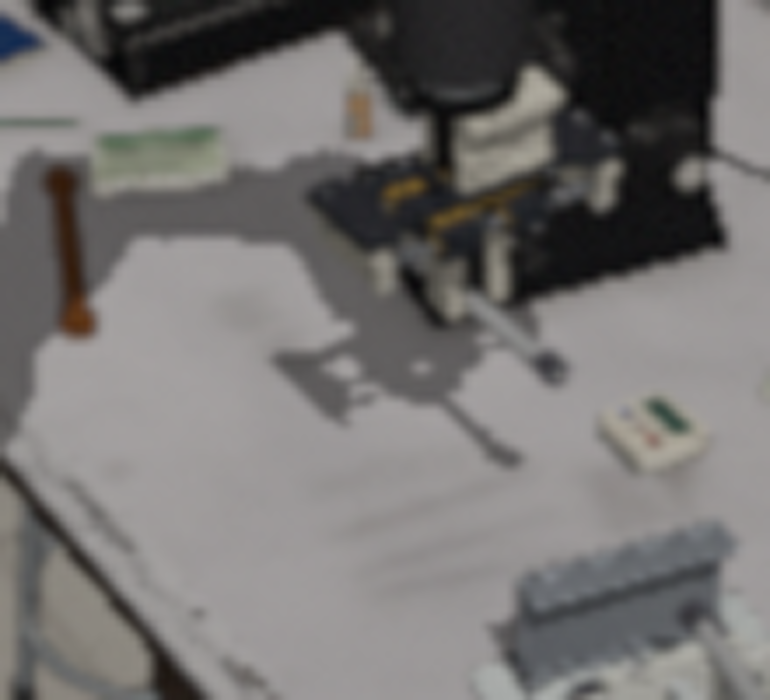

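```bash
python3 -m crank '[{"turn":[0,0,0.0325],"slide":[0.078,0.02,-0.01],"fingers":-1},{"turn":[0,0,0.0325],"slide":[0.156,0.04,-0.01],"fingers":-1},{"turn":[0,0,0.0325],"slide":[0.234,0.06,-0.01],"fingers":-1},{"turn":[0,0,0.0325],"slide":[0.31,0.08,-0.01],"fingers":-1},{"turn":[0,0,0.0325],"slide":[0.39,0.1,-0.01],"fingers":-1}]';python3 -c "
from h import *
tgt(fr(RK,[-.026,0,.15])[0],-np.pi/2+RK[3])"
```

```text
t: 27.63
eef_pos: [0.5101, 0.147, 0.1482]
ee_rot: [3.141, 0.0, -1.759]
force: [1.2, -0.9, -2.0]
width: 0.0129
  k0 turn [ 0.      0.     -0.0002] deg 0.1
  k1 turn [ 0.     -0.      0.4998] deg 179.9
  k-1 turn [ 0.     -0.      0.4998] deg 179.9
  slide [ 0.3208  0.0094 -0.0036] dist 0.160 | pos [0.5101 0.147  0.1482] rot [ 3.141  0.    -1.759] q [ 0.65  0.19 -0.41 -0.   -0.97 -0.84] F [ 1.2 -0.9 -2. ] w 0.0129 t 27.6
```

```bash
python3 -m crank '[{"turn":[0,0,0],"slide":[0.08,0.002,0],"fingers":-1},{"turn":[0,0,0],"slide":[0.16,0.005,0],"fingers":-1},{"turn":[0,0,0],"slide":[0.24,0.007,0],"fingers":-1},{"turn":[0,0,0],"slide":[0.32,0.009,0.02],"fingers":-1},{"turn":[0,0,0],"slide":[0.32,0.009,0.06],"fingers":-1}]';python3 -m crank '[{"turn":[0,0,0],"slide":[0,0,0.02],"fingers":-1},{"turn":[0,0,0],"slide":[0,0,0.03],"fingers":-1},{"turn":[0,0,0],"slide":[0,0,0.03],"fingers":-1},{"turn":[0,0,0],"slide":[0,0,0.03],"fingers":-1}]';python3 -c "
from h import *
im=grab_frame('scene')
crop('scene',im,(300,185,390,265),8,'f3.png')
tgt(fr(RK,[-.026,0,.072])[0],-np.pi/2+RK[3])"
```

```text
t: 28.05
eef_pos: [0.4754, -0.0122, 0.1199]
ee_rot: [-3.139, 0.001, -1.763]
force: [0.8, 1.1, -2.6]
width: 0.0125
t: 28.38
eef_pos: [0.477, -0.0074, 0.1036]
ee_rot: [3.142, -0.0, -1.759]
force: [-0.2, -0.3, -1.9]
width: 0.0124
  k0 turn [-0.0001  0.     -0.0002] deg 0.1
  k1 turn [0.000e+00 1.000e-04 4.998e-01] deg 179.9
  k-1 turn [0.000e+00 1.000e-04 4.998e-01] deg 179.9
  slide [0.0054 0.0026 0.0639] dist 0.032 | pos [ 0.4772 -0.0072  0.1039] rot [-3.141  0.    -1.759] q [ 0.4   0.16 -0.58  0.   -0.83 -0.59] F [-0.7  0.3 -2.1] w 0.0130 t 28.4
```

View pics/f3.png

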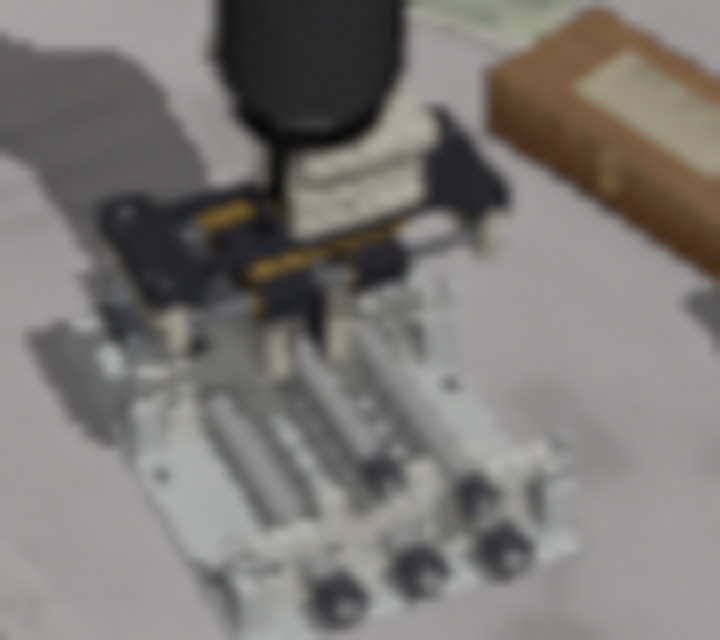

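```bash
python3 -m crank '[{"turn":[0,0,0],"slide":[0.005,0.002,0.02],"fingers":-1},{"turn":[0,0,0],"slide":[0.005,0.002,0.035],"fingers":-1},{"turn":[0,0,0],"slide":[0.005,0.002,0.05],"fingers":-1},{"turn":[0,0,0],"slide":[0.005,0.002,0.057],"fingers":-1},{"turn":[0,0,0],"slide":[0.005,0.002,0.057],"fingers":-1}]';python3 -m crank '[{"turn":[0,0,0],"slide":[0,0,0.004],"fingers":-1},{"turn":[0,0,0],"slide":[0,0,0.008],"fingers":-1},{"turn":[0,0,0],"slide":[0,0,0.009],"fingers":-1},{"turn":[0,0,0],"slide":[0,0,0.009],"fingers":-1}]'
```

```text
t: 28.85
eef_pos: [0.4749, -0.01, 0.0741]
ee_rot: [3.14, -0.001, -1.759]
force: [0.4, -0.0, -1.5]
width: 0.013
t: 29.18
eef_pos: [0.4759, -0.0098, 0.0718]
ee_rot: [-3.14, 0.0, -1.759]
force: [-4.8, 1.0, 11.6]
width: 0.0131
```

```bash
python3 -m crank '[{"turn":[0,0,0],"slide":[0,0,0],"fingers":-0.5},{"turn":[0,0,0],"slide":[0,0,0],"fingers":-0.45},{"turn":[0,0,0],"slide":[0,0,-0.01],"fingers":-0.4},{"turn":[0,0,0],"slide":[0,0,-0.07],"fingers":-0.4},{"turn":[0,0,0],"slide":[0,0,-0.15],"fingers":-0.4}]';python3 -m crank '[{"turn":[0,0,0],"slide":[0,0,-0.03],"fingers":-0.4},{"turn":[0,0,0],"slide":[-0.08,-0.01,-0.03],"fingers":-0.6},{"turn":[0,0,0],"slide":[-0.16,-0.02,-0.03],"fingers":-0.8},{"turn":[0,0,0],"slide":[-0.24,-0.03,-0.03],"fingers":-1},{"turn":[0,0,0],"slide":[-0.32,-0.04,-0.03],"fingers":-1}]';python3 -c "
from h import *
im=grab_frame('scene')
crop('scene',im,(300,185,390,265),8,'f4.png')
tgt(fr(RK,[0,.20,.15])[0],-np.pi/2+RK[3])"
```

```text
t: 29.6
eef_pos: [0.4732, -0.0107, 0.1441]
ee_rot: [3.136, -0.003, -1.76]
force: [1.5, 0.9, -0.6]
width: 0.026
t: 30.02
eef_pos: [0.5255, 0.1451, 0.1615]
ee_rot: [-3.14, 0.001, -1.76]
force: [1.2, -1.0, 0.5]
width: 0.0052
  k0 turn [-0.0005  0.0004  0.    ] deg 0.2
  k1 turn [-0.0006 -0.0008 -0.5   ] deg 180.0
  k-1 turn [-0.0006 -0.0008 -0.5   ] deg 180.0
  slide [-0.0652 -0.0069  0.0228] dist 0.035 | pos [0.5287 0.1506 0.1613] rot [-3.138e+00  2.000e-03 -1.758e+00] q [ 0.63  0.2  -0.36  0.   -1.   -0.82] F [5.  5.6 2.2] w 0.0028 t 30.1
```

View pics/f4.png

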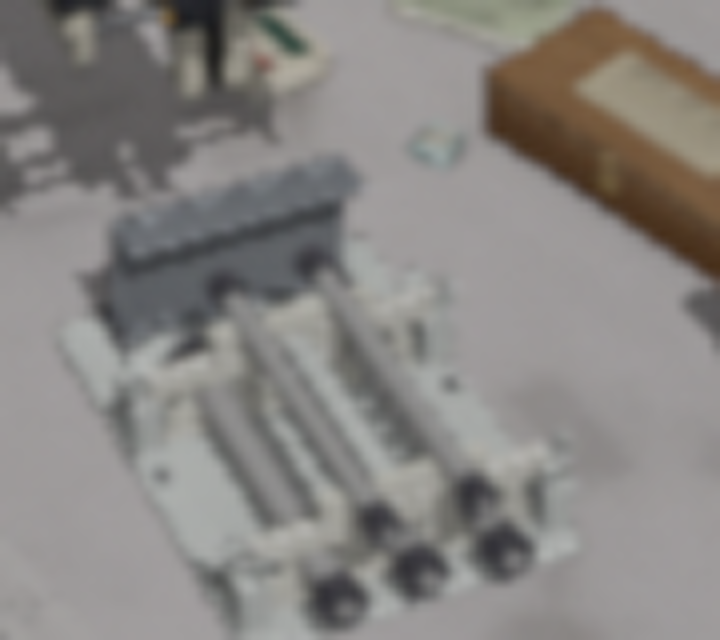

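```bash
python3 -m crank '[{"turn":[0,0,0],"slide":[-0.075,-0.007,0],"fingers":-1},{"turn":[0,0,0],"slide":[-0.075,-0.007,0.06],"fingers":-1},{"turn":[0,0,0],"slide":[-0.075,-0.007,0.13],"fingers":-1},{"turn":[0,0,0],"slide":[-0.075,-0.007,0.19],"fingers":-1},{"turn":[0,0,0],"slide":[-0.075,-0.007,0.205],"fingers":-1}]';python3 -c "
from h import *
im=grab_frame('scene')
crop('scene',im,(290,155,390,245),8,'g1.png')
tgt(fr(RK,[0,.175,.056])[0],-np.pi/2+RK[3])"
```

```text
t: 30.48
eef_pos: [0.5329, 0.1782, 0.0537]
ee_rot: [3.137, -0.005, -1.76]
force: [-1.4, 0.4, -0.5]
width: 0.0002
  k0 turn [ 0.0007 -0.0007 -0.0004] deg 0.4
  k1 turn [-0.0012 -0.0012  0.4996] deg 179.9
  k-1 turn [-0.0012 -0.0012  0.4996] deg 179.9
  slide [ 0.0407 -0.0081 -0.0029] dist 0.021 | pos [0.5334 0.1782 0.0545] rot [ 3.137 -0.005 -1.76 ] q [ 0.67  0.35 -0.44 -0.   -0.78 -0.86] F [ 0.2 -0.4 -1. ] w 0.0004 t 30.5
```

View pics/g1.png

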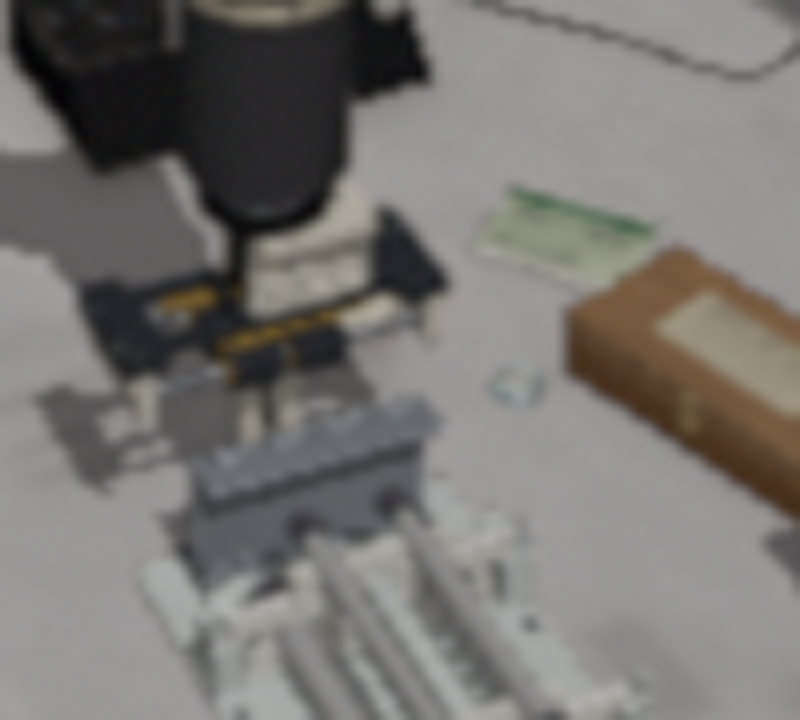

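```bash
python3 -m crank '[{"turn":[0,0,0],"slide":[0.015,-0.008,0],"fingers":-1},{"turn":[0,0,0],"slide":[0.03,-0.008,0],"fingers":-1},{"turn":[0,0,0],"slide":[0.045,-0.008,0],"fingers":-1},{"turn":[0,0,0],"slide":[0.06,-0.008,0],"fingers":-1},{"turn":[0,0,0],"slide":[0.07,-0.008,0],"fingers":-1}]';python3 -m crank '[{"turn":[0,0,0],"slide":[0.01,0,0],"fingers":-1},{"turn":[0,0,0],"slide":[0.02,0,0],"fingers":-1},{"turn":[0,0,0],"slide":[0.025,0,0],"fingers":-1},{"turn":[0,0,0],"slide":[0.025,0,0],"fingers":-1}]';python3 -c "
from h import *
im=grab_frame('scene')
crop('scene',im,(290,155,390,245),8,'g2.png')
tgt(fr(RK,[0,.126,.056])[0],-np.pi/2+RK[3])"
```

```text
t: 30.95
eef_pos: [0.5331, 0.1435, 0.0593]
ee_rot: [-3.14, 0.002, -1.761]
force: [-1.5, 1.0, 2.6]
width: 0.0007
t: 31.28
eef_pos: [0.5304, 0.1317, 0.0582]
ee_rot: [-3.141, 0.0, -1.76]
force: [0.2, 0.1, 0.3]
width: 0.0005
  k0 turn [ 0.     -0.     -0.0004] deg 0.1
  k1 turn [-1.000e-04 -1.000e-04  4.996e-01] deg 179.9
  k-1 turn [-1.000e-04 -1.000e-04  4.996e-01] deg 179.9
  slide [0.0464 0.003  0.0039] dist 0.023 | pos [0.5303 0.1318 0.058 ] rot [ 3.141 -0.    -1.76 ] q [ 0.6   0.32 -0.48  0.   -0.77 -0.79] F [0.5 0.5 0.5] w 0.0003 t 31.3
```

View pics/g2.png

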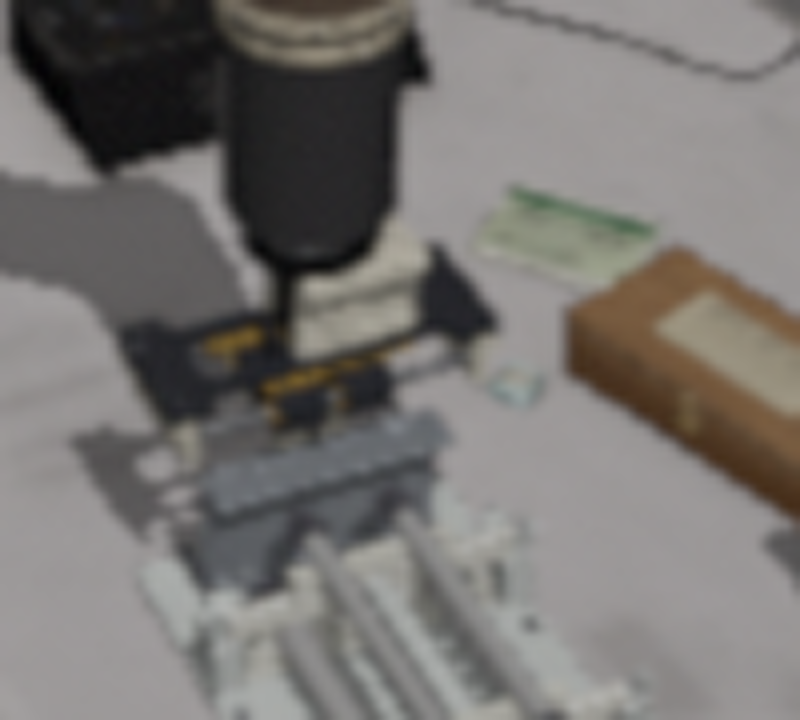

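```bash
python3 -m crank '[{"turn":[0,0,0],"slide":[0.01,0,0],"fingers":-1},{"turn":[0,0,0],"slide":[0.018,0,0],"fingers":-1},{"turn":[0,0,0],"slide":[0.025,0,0],"fingers":-1},{"turn":[0,0,0],"slide":[0.025,0,0],"fingers":-1}]';python3 -m crank '[{"turn":[0,0,0],"slide":[0.006,0,0],"fingers":-1},{"turn":[0,0,0],"slide":[0.012,0,0],"fingers":-1},{"turn":[0,0,0],"slide":[0.012,0,0],"fingers":-1}]';python3 -c "
from h import *
im=grab_frame('scene')
crop('scene',im,(290,155,390,245),8,'g3.png')
tgt(fr(RK,[0,.126,.056])[0],-np.pi/2+RK[3])"
```

```text
t: 31.67
eef_pos: [0.5283, 0.1204, 0.0579]
ee_rot: [-3.141, 0.002, -1.76]
force: [0.3, 3.9, -0.9]
width: 0.0001
t: 31.92
eef_pos: [0.527, 0.1141, 0.0579]
ee_rot: [-3.141, 0.001, -1.76]
force: [-1.2, 3.5, -0.8]
width: 0.0004
  k0 turn [-0.      0.     -0.0003] deg 0.1
  k1 turn [1.000e-04 0.000e+00 4.997e-01] deg 179.9
  k-1 turn [1.000e-04 0.000e+00 4.997e-01] deg 179.9
  slide [0.0104 0.0032 0.0038] dist 0.006 | pos [0.527  0.1141 0.0579] rot [-3.142  0.    -1.76 ] q [ 0.58  0.31 -0.5  -0.   -0.76 -0.77] F [0.4 3.2 0.5] w 0.0002 t 32.0
```

View pics/g3.png

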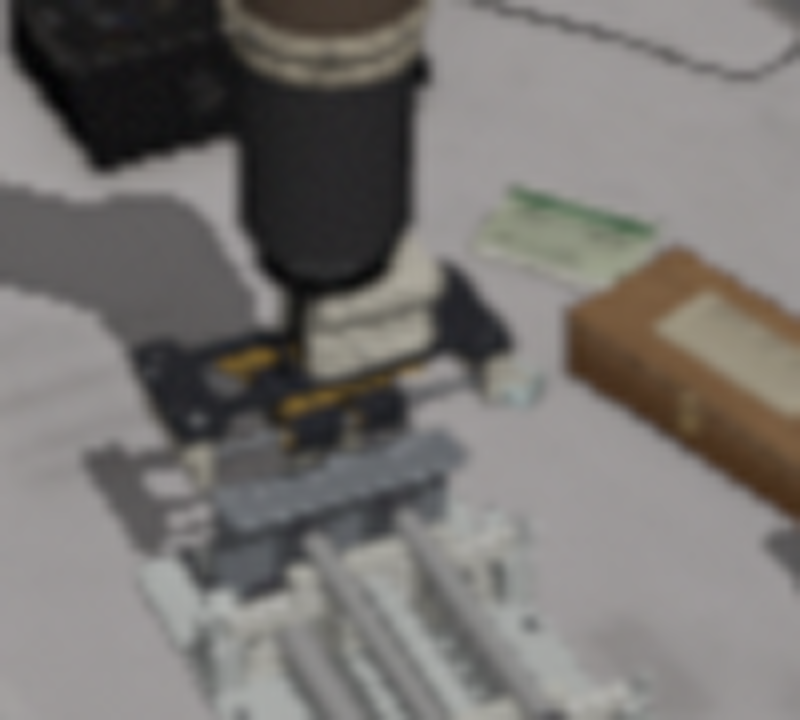

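```bash
python3 -m crank '[{"turn":[0,0,0],"slide":[0.004,0,0],"fingers":-1},{"turn":[0,0,0],"slide":[0.008,0,0],"fingers":-1},{"turn":[0,0,0],"slide":[0.01,0,0],"fingers":-1},{"turn":[0,0,0],"slide":[0.01,0,0],"fingers":-1}]';python3 -m crank '[{"turn":[0,0,0],"slide":[0.004,0,0],"fingers":-1},{"turn":[0,0,0],"slide":[0.006,0,0],"fingers":-1},{"turn":[0,0,0],"slide":[0.006,0,0],"fingers":-1}]'
```

```text
t: 32.3
eef_pos: [0.5264, 0.1104, 0.058]
ee_rot: [-3.141, 0.002, -1.76]
force: [-2.6, 11.2, -1.0]
width: 0.0006
t: 32.55
eef_pos: [0.5264, 0.1102, 0.058]
ee_rot: [-3.14, 0.007, -1.76]
force: [-5.7, 24.8, -2.2]
width: 0.0007
```

```bash
python3 -m crank '[{"turn":[0,0,0],"slide":[-0.03,0,0],"fingers":-1},{"turn":[0,0,0],"slide":[-0.08,0,0],"fingers":-1},{"turn":[0,0,0],"slide":[-0.12,0,0],"fingers":-1},{"turn":[0,0,0],"slide":[-0.12,0,-0.06],"fingers":-1},{"turn":[0,0,0],"slide":[-0.12,0,-0.14],"fingers":-1}]';python3 -m crank '[{"turn":[0,0,0],"slide":[-0.08,0,-0.06],"fingers":-1},{"turn":[0,0,0],"slide":[-0.16,0,-0.06],"fingers":-1},{"turn":[0,0,0],"slide":[-0.24,0,-0.06],"fingers":-1},{"turn":[0,0,0],"slide":[-0.3,0,-0.06],"fingers":-1},{"turn":[0,0,0],"slide":[-0.3,0,-0.06],"fingers":-1}]';python3 - <<'E'
from h import *
for n in("scene","top"):
    im=grab_frame(n)
    L=[]
    for dy,_ in ((0,0),):
      for y in(.108,.116,.084):
        L.append((fr(RK,[-.07,y,.096])[0],fr(RK,[.07,y,.096])[0]))
    box=(300,180,390,260) if n=="scene" else (325,180,415,255)
    crop(n,im,box,8,f'g4_{n}.png',lines=L)
    crop(n,im,box,8,f'g4b_{n}.png')
E
```

```text
t: 32.97
eef_pos: [0.5344, 0.1642, 0.125]
ee_rot: [3.135, -0.007, -1.759]
force: [0.4, 0.0, -0.3]
width: 0.0004
t: 33.38
eef_pos: [0.566, 0.317, 0.1574]
ee_rot: [-3.141, -0.0, -1.757]
force: [0.3, -0.3, -0.1]
width: 0.0006
```

View pics/g4_scene.png

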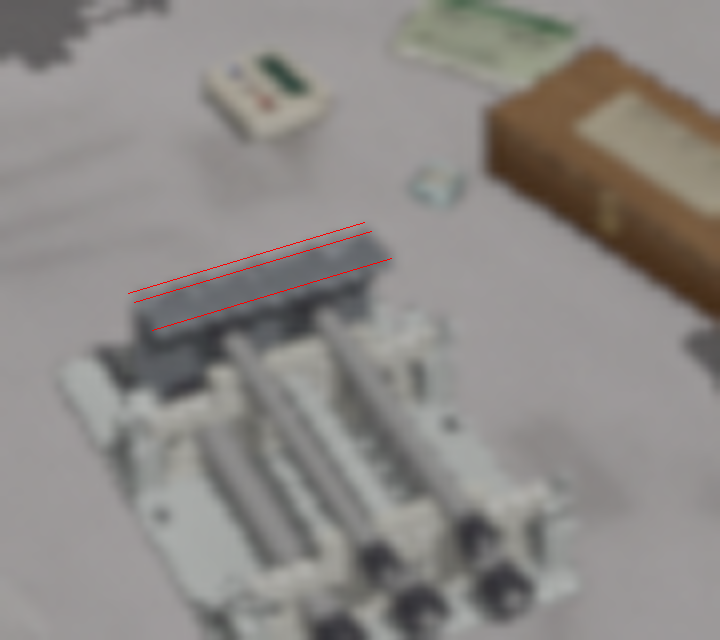

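View pics/g4_top.png

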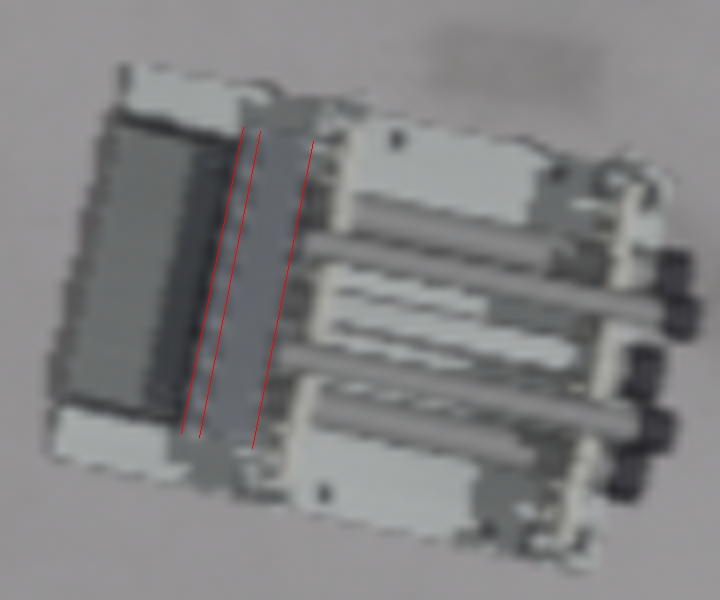

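View pics/g4b_top.png

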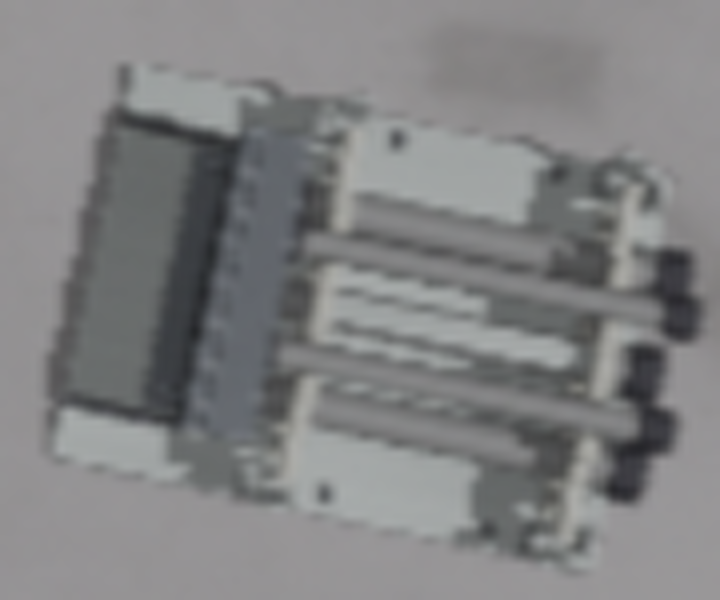

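Run:
```python
from h import *
a=cv2.imread("pics/top0.png"); b=np.ascontiguousarray(grab_frame("top")[:,:,::-1])
cv2.imwrite("pics/fin_top.png",b); cv2.imwrite("pics/fin_scene.png",grab_frame("scene")[:,:,::-1])
# edge position of lip along rack y in both images: sample at z=.096
for x in np.linspace(-.05,.05,6):
    r=[]
    for im in (a,b):
        ys=np.arange(.06,.15,.0005)
        uv=proj("top",fr(RK,np.c_[np.full_like(ys,x),ys,np.full_like(ys,.096)])).astype(np.float32)
        v=cv2.remap(im,uv[None,:,0],uv[None,:,1],cv2.INTER_LINEAR)[0].astype(float)
        m=(v[:,0]-v[:,2])  # bluish lip
        r.append(ys[np.argmax(m>.5*m.max())] )
    print(round(x,2),r,round(r[0]-r[1],4))
print(get_state()["force"].round(1))
```

```text
-0.05 [np.float64(0.11800000000000005), np.float64(0.08450000000000002)] 0.0335
-0.03 [np.float64(0.11850000000000005), np.float64(0.08350000000000002)] 0.035
-0.01 [np.float64(0.11900000000000005), np.float64(0.08400000000000002)] 0.035
0.01 [np.float64(0.11700000000000005), np.float64(0.08500000000000002)] 0.032
0.03 [np.float64(0.11850000000000005), np.float64(0.08300000000000002)] 0.0355
0.05 [np.float64(0.12000000000000005), np.float64(0.08300000000000002)] 0.037
[-0.2  0.4  0.3]
```

View pics/fin_scene.png

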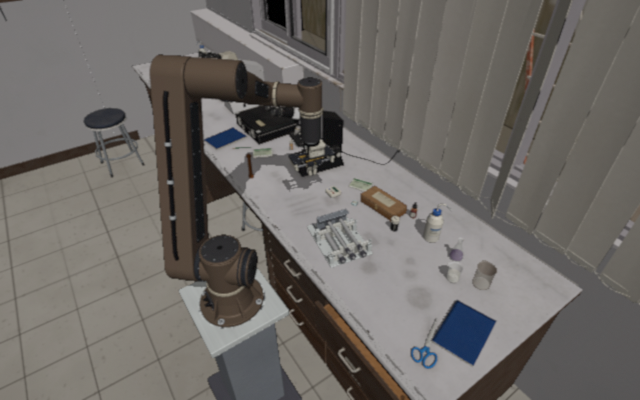

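```bash
python3 -c "
from station import *
print(job_done())"
```

```text
the job is handed in; nothing more can be done
None
```

I stored everything and handed the job in at about 34 s. No verdict came back, so what follows is from my own checks.

**Done:** I laid the three grey thick columns in the lower notches and left the brown look-alike alone. The cradle went down in the corner nests and the two thin columns in its notches. Last, I pushed the gate until it met a hard stop at about 25 N.

**Last checks:**
- **Gate:** The lip measured 83–85 mm from the rack middle at all six points sampled, against 84 mm at home. Its measured travel averaged 34.7 mm, but the six samples spread from 32 to 37 mm.
- **Placing heights:** The columns and the cradle each stopped against the rack at about the expected height.
- **Final pictures:** All five columns and the cradle are in place. The timer, can and coverslip box look unmoved; I did not measure them.
- **Arm:** It was clear of the rack with no force on the tool.

**Disagreement:** The two cameras put the rack about 2–4 mm apart. I used the position the first placements agreed with, which was close to the top camera's. I noticed no knocked part and no slipped grip.

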